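Knock the forming die up out of its holder and stand it in the die rest

TASK

Take the standing knock-out tool by its handle and use its pin to poke the forming die up from below, through the hole under the die holder, until the spring catches hold it up by themselves; then stand the tool back upright on the bench. Lift the die out by its two ends, stand it upright on the bench and let go, then take it again across its narrow width and stand it in the die rest, between the two cheeks. Leave the jar, the dish and the spool where they are.

Things in the scene. Friction and masses are not known exactly. Their poses are not given: they have to be found in the camera images.
- die_holder: Die holder, fixed: dark steel block, 90 (x) by 108 mm (y), from z 75 to z 123 mm, on two side walls with foot flanges (100 by 138 mm over all). Origin: centre of its underside, on the bench. Below the block it is open to the front (-x) and back, 82 mm wide between the walls. Two steel guide cheeks on top, along the die's long sides (|x| 19 to 45, |y| up to 25 mm), reach z 148 mm.
- hole (a point): Lower mouth of the round access hole, 28 mm in diameter, in the holder's underside, right under the middle of the die. The hole runs straight up through the 8 mm thick pocket floor. Axes as the holder's.
- pocket (a point): Middle of the pocket's floor, 83 mm above the bench. Pocket 38 (x) by 66 (y) by 40 mm deep, the die flush in it. 44 mm wide spring catches in its long walls press on the die (4 to 7 N lift it) and snap under it when it has risen over 25 mm; it then rests on them, 25 mm proud, free to lift out. The cheeks leave only its ends (y) to grip, clear from the block's top up.
- die: Forming die: plain aluminium block, 36 mm (x) by 64 mm (y) by 40 mm high (z), about 0.16 kg, with an engraved field on top. Origin: centre of its underside; z up. At the start it sits in the holder's pocket, its axes along the holder's. The bench round x 0.47, y -0.125 m stays free to set it down. A fixed plywood screen, 262 mm high, stands beyond the tool and the rest at x 0.64 m.
- knockout: Knock-out tool, loose, standing on the bench, about 0.14 kg: wooden foot plate 12 mm thick, 40 mm wide (y), x -37 to +93 mm; upright wooden handle, a flat bar 40 (x) by 24 mm (y), up to z 200 mm; upright pin at x +80 mm. Origin: underside of the foot, under the handle; x points from handle to pin. Lifting it till the foot meets the block's underside (origin at z 63 mm) raises the die 33 mm.
- pin_tip (a point): Centre of the tip of the tool's upright steel pin, 16 mm in diameter; the tip is 53 mm above the underside of the foot and 41 mm above its top. The tool is bottom-heavy below the grip and can swing a little in the fingers if carried fast: carry it at about 0.2 m/s, held firmly.
- grip (a point): Place to grip the tool: middle of the handle, 175 mm above the foot's underside, across its 40 mm (x). Held there from above, fingertips and gripper stay above the holder when the pin is under the hole, with the handle 80 mm in front of the hole.
- die_rest: Die rest, fixed: dark wooden base, 60 mm (x) by 106 mm (y) by 8 mm thick, with two upright end cheeks at |y| 37 to 47 mm (74 mm apart, 40 mm deep in x), up to z 62 mm, higher than the die's top; front and back (x) are open. Origin: centre of its underside; z up. The die stands on the base between the cheeks, its 64 mm length along y.
- jar: Dark round jar, 60 mm diameter, 70 mm high; a bystander. Origin: centre of its underside.
- dish: Round grey dish with a white cone in it, 72 mm diameter, 30 mm high; a bystander. Origin: centre of its underside.
- spool: Wire spool standing on its flange, 48 mm diameter, 26 mm high; a bystander. Origin: centre of its underside.
There are look-alikes about, which are no part of the job. Of the things like the die, leave any that is purple or turquoise; of the rest the larger one is meant.

How it is judged:
On the way, in this order (a step that is already met when the one before it is completed fails the run):
1. the knock-out tool pushes the die up from below, at least 10 mm off the pocket floor, the fingers not touching the die (z of die in the frame of die_holder above 0.093 m and x of die in the frame of die_holder between -0.006 and 0.006 m and y of die in the frame of die_holder between -0.006 and 0.006 m and contact force between knockout and die above 0.3 N and contact force between the fingers and die below 0.1 N), for 0.1 s.
2. the catches hold the die up in the pocket, with neither tool nor fingers touching it (z of die in the frame of die_holder between 0.105 and 0.12 m and x of die in the frame of die_holder between -0.006 and 0.006 m and y of die in the frame of die_holder between -0.006 and 0.006 m and angle between die's own z axis and vertical below 0.17 rad and contact force between knockout and die below 0.05 N and contact force between the fingers and die below 0.1 N), for 0.2 s.
3. the die stands upright on the bench, let go (height (world z) of die below 0.004 m and angle between die's own z axis and vertical below 0.1 rad and contact force between the fingers and die below 0.1 N and linear speed of die below 0.02 m/s and horizontal distance between die and die_rest above 0.05 m), for 0.2 s.
At the end, for the whole second after the job is handed in: The die stands upright and still on the rest's base between the cheeks, let go, its centre within 13 mm of the rest's middle from front to back and 8 mm from cheek to cheek, its length along the rest's within 10 degrees; the knock-out tool stands upright and still with its foot on the bench (x of die in the frame of die_rest between -0.013 and 0.013 m and y of die in the frame of die_rest between -0.008 and 0.008 m and z of die in the frame of die_rest between 0.005 and 0.011 m and angle between die's own z axis and vertical below 0.1 rad and angle between the y axis of die and the y axis of die_rest, either way round below 0.17 rad and linear speed of each of die, knockout below 0.02 m/s and contact force between the fingers and die below 0.1 N and height (world z) of knockout between -0.004 and 0.005 m and angle between knockout's own z axis and vertical below 0.08 rad); the robot touches nothing.
It fails at once if the jar, the dish or the spool is moved by more than 20 mm (distance of any of jar, dish, spool from where it was at the start of the episode above 0.02 m).
It also fails if it takes over 72 s, if anything falls off the work surface, if the arm or the gripper's body presses on something with over 40 N, if the wrist force passes 120 N, or if a joint passes its speed limit or range.

ROBOT

A 6-joint arm with a two-finger parallel gripper is mounted at the origin on a cart in front of the work surface, level with it; the furniture and walls round the work are solid. World frame = base frame: x ahead of the robot, y to its left, z up, the work surface at z = 0. Lengths are in m, angles in rad, forces in N, time in s.
With the tool pointing down it reaches from about 0.25 to 0.775 m from the base axis. Payload 4 kg.
Tool frame: the origin (TCP) lies at the very end of the fingers, on their centre line; the grasp point (between the pads) lies 19 mm behind it; z points along the fingers, y is the line along which they close (so a half turn about z gives the same grasp; the last joint's range is limited). The gripper opens to 94 mm and grips with 3 to 60 N. Pads are 16 mm wide; open, the fingers measure 119 mm over their backs; the gripper's body (75 mm by 177 mm) begins 78 mm behind the grasp point.
Start: joints at [-1.257, 0.087, 1.371, -0, 1.684, -0.103], TCP at [0.223, -0.503, 0.185] pointing down, gripper open.
Joint ranges: [-3.1, 3.1], [-0.76, 2.03], [0.27, 2.55], [-1.08, 4.22], [0.17, 2.65], [-2.57, 2.57]. Speed limits (rad/s): [2.79, 2.79, 3.14, 3.14, 3.14, 3.14].

INTERFACE

Orientations are given as a 3x3 rotation matrix whose columns are the frame's x, y, z axes.
In Python, from bench import * gives the robot as it stands.
- The arm moves only by the shell command python3 -m handwheel 'ROWS' [FORCE]. ROWS is JSON, a list of rows, each an object of numbers: "jaw": the opening, from 0 (shut) to 1 (fully open); "tx", "ty", "tz": the shift along the tool's x, y, z in cm; "rx", "ry", "rz": the turn, a rotation vector about the tool's x, y, z in degrees. In form: [{"jaw": .., "tx": .., "ty": .., "tz": .., "rx": .., "ry": .., "rz": ..}, ...]. A call has 1 to 20 rows; each row shifts and turns the commanded pose from where the row before left it, along the tool's axes as they then stand; what a row does not reach is not made up. A row lasts 1/10 s, in which the tool goes at most 50 mm and 8.59 degrees, less where a joint would pass 70% of its speed; a pose out of reach is approached as far as the arm can. A call with a gripper value outside its range is refused whole. The fingers move at their own pace and stop on an object; FORCE is the grip in N (left out, the last holds). Time passes only in rows, so rows that do not move let the fingers close. It gives the time, the measured TCP pose, the force, the opening and the grip force at its end, in the units of the state.
- state(): the state, without advancing time (a new reading comes with each control period).
- grab_frame(name): name is "side" or "top" or "wrist"; returns the picture (480x640x3 uint8, red, green, blue); there is no depth.
- calibration(name): a dict with "mtx" (3x3 intrinsics, pixels), "cam_to_world" (4x4, takes a point from camera to world coordinates). Camera axes: x right, y down, z forward; pixel columns grow to the right and rows downward; lengths in m; the calibration is good to about 2 mm. A picture is of the moment at which its call begins: read the wrist's pose just before it. calibration takes no time and is no camera call; for the wrist camera it gives the pose at the moment of the call.
- hand_in(): hands the job in; it is judged then, once.
Trained networks look in the newest picture that a camera, given by its name, has taken for a name from the list of things; names that differ only in an ending like _2 or _b are one class to them, and where a whole thing is asked for, a point or a joint stands for the part that bears it (a point fixed in the world has none). Each returns a list of dicts, best first, with "conf" (0 to 1); they miss things now and then, are a little off and sometimes report something else, mostly with a low value. They report only what shows in the picture. A call takes as long as a camera call. They do not tell look-alikes from the thing itself.
- look_for(camera, query): "position" ([column, row] in pixels, amid what is visible of it).
- trace(camera, query): "pixels" (480x640 bool, what is visible of it) and "position" ([column, row] in pixels, amid what is visible of it).
- tip_of(camera, query): "position" ([column, row] in pixels: a listed point, or the origin of a listed thing).
The state is a dict: "clock": time; "joint_positions": joint angles; "qd": joint speeds; "tau": joint torques, N m; "tcp_pos": TCP position; "tool_rot": TCP orientation; "force": force on the tool from outside, world axes, zero at the start; "ft_torque": the same for the moment, N m; "grip_width": finger opening in m; "finger_force": force on a finger pad.
Only numpy, scipy, OpenCV 4.12 (cv2) and the standard library are available. Lean on these libraries where they do the work, as an engineer would, in place of code of your own. Each camera call takes 0.05 s, during which the arm holds its last target. There are 200 camera calls.

## Working session

There is one attempt and no reset: what is moved stays moved. The work goes in short steps, Python scripts to look and compute and a shell command to move; the robot and the scene stay as the last step left them, time stands still between calls to the robot, and variables do not carry over. Pictures are saved under pics/ and viewed, at most 10 in all, crops included, and the job is handed in when it is done.

```bash
mkdir -p pics; ls; python3 - <<'E'
from bench import *
import cv2,numpy as np
s=state();print(s['clock'],s['tcp_pos'],s['tool_rot'],s['grip_width'])
for c in ['side','top']:
    im=grab_frame(c);cv2.imwrite(f'pics/{c}0.png',im[:,:,::-1])
    k=calibration(c);print(c,np.round(k['mtx'],1).tolist(),np.round(k['cam_to_world'],3).tolist())
    for q in ['die_holder','hole','pocket','die','knockout','pin_tip','grip','die_rest','jar','dish','spool']:
        print(q,'tip',[(np.round(d['position']).tolist(),round(d['conf'],2)) for d in tip_of(c,q)][:4])
E
```

```text
pics
0.0 [ 0.22247444 -0.50237269  0.18381221] [[ 9.14370834e-01  4.04877123e-01 -7.01786015e-04]
 [ 4.04877685e-01 -9.14368525e-01  2.06413568e-03]
 [ 1.94030273e-04 -2.17152296e-03 -9.99997623e-01]] 0.09404795369517575
side [[612.7, 0.0, 317.2], [0.0, 612.7, 246.7], [0.0, 0.0, 1.0]] [[1.0, -0.001, -0.009, 0.6], [0.007, -0.578, 0.816, -1.198], [-0.006, -0.816, -0.578, 0.898], [0.0, 0.0, 0.0, 1.0]]
die_holder tip [([308.0, 358.0], 0.93)]
hole tip [([306.0, 335.0], 0.75), ([307.0, 359.0], 0.39)]
pocket tip [([304.0, 326.0], 0.91)]
die tip [([245.0, 383.0], 0.84), ([260.0, 330.0], 0.83), ([306.0, 328.0], 0.79), ([366.0, 424.0], 0.55)]
knockout tip [([275.0, 252.0], 0.97)]
pin_tip tip [([307.0, 228.0], 0.75), ([277.0, 253.0], 0.16)]
grip tip [([274.0, 192.0], 0.77), ([372.0, 315.0], 0.36)]
die_rest tip [([272.0, 227.0], 0.71)]
jar tip [([374.0, 316.0], 0.88)]
dish tip [([302.0, 425.0], 0.76), ([305.0, 356.0], 0.32)]
spool tip [([317.0, 281.0], 0.89)]
top [[438.6, 0.0, 309.8], [0.0, 438.6, 240.2], [0.0, 0.0, 1.0]] [[0.028, -0.987, 0.157, 0.38], [-1.0, -0.028, 0.004, -0.148], [0.0, -0.157, -0.988, 1.28], [0.0, 0.0, 0.0, 1.0]]
die_holder tip [([368.0, 249.0], 0.8), ([375.0, 242.0], 0.6)]
hole tip [([370.0, 245.0], 0.72), ([246.0, 273.0], 0.56)]
pocket tip [([373.0, 244.0], 0.57)]
die tip [([369.0, 242.0], 0.81), ([421.0, 212.0], 0.67), ([337.0, 281.0], 0.51), ([395.0, 288.0], 0.5)]
knockout tip [([246.0, 274.0], 0.76)]
pin_tip tip []
grip tip [([233.0, 266.0], 0.78), ([202.0, 278.0], 0.34)]
die_rest tip [([201.0, 278.0], 0.85), ([283.0, 238.0], 0.6)]
jar tip [([328.0, 199.0], 0.67)]
dish tip [([426.0, 250.0], 0.67), ([286.0, 237.0], 0.6)]
spool tip [([284.0, 240.0], 0.51)]
```

View pics/side0.png

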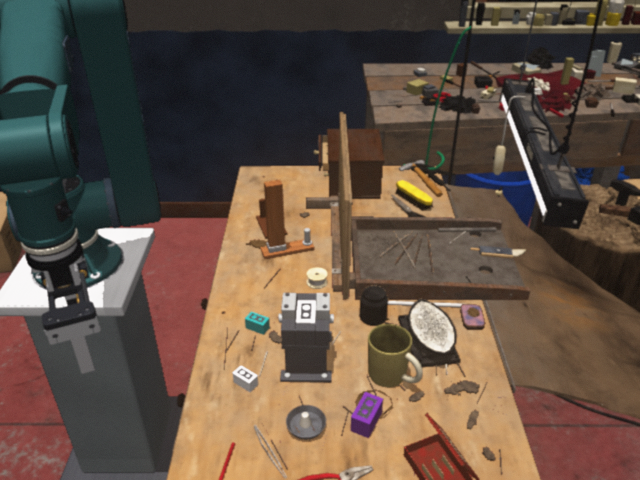

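View pics/top0.png

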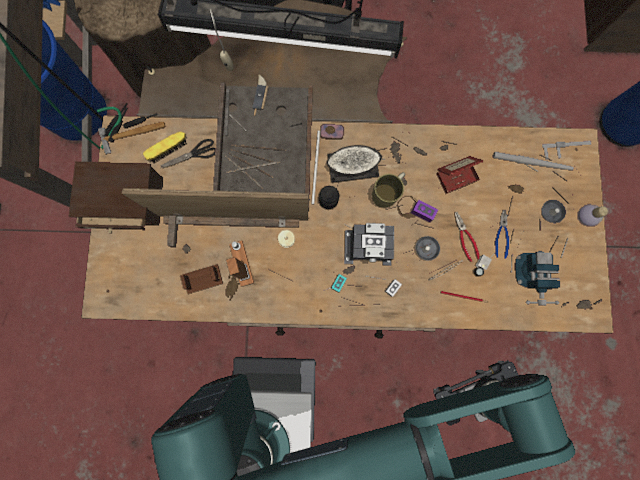

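The side picture shows the holder near (306,330), with the bare die flush in it. The tool's handle is at (274,200) and its pin at (307,232), with the rest behind it. The white, turquoise and purple blocks are look-alikes. The top picture agrees: holder (372,243), tool (240,262), rest (201,278).

```bash
cat > h.py <<'E'
from bench import *
import cv2,numpy as np
def ray(c,p,k=None):
    k=k or calibration(c);M=np.array(k['cam_to_world']);d=np.linalg.inv(k['mtx'])@[p[0],p[1],1]
    return M[:3,3],M[:3,:3]@d
def onz(c,p,z,k=None):
    o,d=ray(c,p,k);return o+d*(z-o[2])/d[2]
def tri(rs):
    A=np.zeros((3,3));b=np.zeros(3)
    for o,d in rs:
        P=np.eye(3)-np.outer(d,d)/(d@d);A+=P;b+=P@o
    return np.linalg.solve(A,b)
def proj(c,X,k=None):
    k=k or calibration(c);M=np.linalg.inv(k['cam_to_world']);x=k['mtx']@(M[:3,:3]@X+M[:3,3]);return x[:2]/x[2]
E
python3 - <<'E'
from h import *
np.set_printoptions(precision=4,suppress=True)
for n,a,b in [('tool',(275,252),(246,274)),('hole',(306,335),(370,245)),('pocket',(304,326),(373,244)),('die',(306,328),(369,242)),('grip',(274,192),(233,266)),('rest',(272,227),(201,278)),('holder',(308,358),(368,249))]:
    print(n,tri([ray('side',a),ray('top',b)]))
print('pin side',onz('side',(307,228),.053),'pin top',onz('top',(235,244),.053))
print('jar',onz('side',(374,316),0),'dish',onz('side',(302,425),0),'spool',onz('side',(317,281),0))
for c,q in [('top','knockout'),('top','die_rest'),('top','die_holder'),('side','knockout')]:
    grab_frame(c)
    for d in trace(c,q)[:2]:
        m=d['pixels'].astype('uint8');r=cv2.minAreaRect(cv2.findNonZero(m));print(c,q,d['conf'],m.sum(),r)
E
```

```text
tool [0.4792 0.0399 0.0051]
hole [ 0.5658 -0.313   0.0579]
pocket [ 0.5635 -0.3175  0.0863]
die [ 0.5689 -0.3085  0.0732]
grip [0.4848 0.0491 0.1723]
rest [ 0.4634  0.1729 -0.0078]
holder [ 0.566  -0.3151 -0.0045]
pin side [0.5604 0.0762 0.053 ] pin top [0.558 0.068 0.053]
jar [ 0.7116 -0.1919  0.    ] dish [ 0.5623 -0.4844  0.    ] spool [ 0.5861 -0.0692  0.    ]
top knockout 0.87 823 ((237.45712280273438, 264.10528564453125), (46.83906936645508, 22.052358627319336), 73.49563598632812)
top die_rest 0.77 810 ((200.80386352539062, 279.28076171875), (20.96168327331543, 39.81842803955078), 74.74488067626953)
top die_rest 0.73 280 ((372.5, 240.5), (13.0, 23.0), 90.0)
top die_holder 0.92 1589 ((369.0807800292969, 243.2560577392578), (50.05941390991211, 42.97929763793945), 4.289153099060059)
side knockout 0.58 1783 ((282.2239990234375, 216.73199462890625), (75.57910919189453, 52.05567169189453), 79.69515228271484)
```

```bash
python3 -m handwheel '[{"jaw":1,"tx":3.0,"ty":-1,"tz":-2.7},{"jaw":1,"tx":3.0,"ty":-1,"tz":-2.7},{"jaw":1,"tx":3.0,"ty":-1,"tz":-2.7},{"jaw":1,"tx":3.0,"ty":-1,"tz":-2.7},{"jaw":1,"tx":3.0,"ty":-1,"tz":-2.7},{"jaw":1,"tx":3.0,"ty":-1,"tz":-2.7},{"jaw":1,"tx":3.0,"ty":-1,"tz":-2.7},{"jaw":1,"tx":3.0,"ty":-1,"tz":-2.7},{"jaw":1,"rz":-8.25},{"jaw":1,"rz":-8.25},{"jaw":1,"rz":-8.25},{"jaw":1,"rz":-8.25},{"jaw":1,"rz":-8.25},{"jaw":1,"rz":-8.25},{"jaw":1,"rz":-8.25},{"jaw":1,"rz":-8.25},{"jaw":1},{"jaw":1}]' 10
python3 - <<'E'
from h import *
np.set_printoptions(precision=4,suppress=True)
s=state();print(s['clock'],s['tcp_pos'],s['tool_rot'],s['joint_positions'])
k=calibration('wrist');im=grab_frame('wrist');cv2.imwrite('pics/w1.png',im[:,:,::-1])
print(np.array(k['mtx']),np.array(k['cam_to_world']))
for X in [(.566,-.315,.123),(.48,.045,.2),(.46,.17,0)]:print(proj('wrist',np.array(X),k))
E
```

```text
1.6 [ 0.2227 -0.5029  0.185 ] [[ 0.9144  0.4049  0.    ]
 [ 0.4049 -0.9144 -0.0001]
 [-0.      0.0001 -1.    ]] [-1.2571  0.0872  1.3707 -0.      1.6836 -0.1031]
[[369.6852   0.     317.9687]
 [  0.     369.6852 241.0267]
 [  0.       0.       1.    ]] [[ 0.4052 -0.8786 -0.2528  0.2957]
 [-0.9142 -0.3895 -0.1116 -0.4712]
 [-0.0004  0.2763 -0.9611  0.3845]
 [ 0.      0.      0.      1.    ]]
[ 243.9365 -586.3817]
[-1689.6896 -1851.664 ]
[-430.8693 -480.2887]invalid input
```

View pics/w1.png

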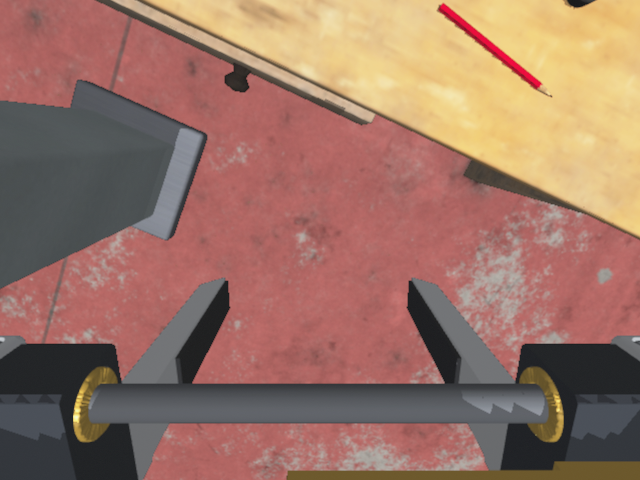

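The wrist picture shows only floor and the bench edge, because the arm hasn't moved: the call was refused. The rows probably need every key.

```bash
python3 -m handwheel '[{"jaw":1,"tx":3.0,"ty":-1,"tz":-2.7,"rx":0,"ry":0,"rz":0},{"jaw":1,"tx":3.0,"ty":-1,"tz":-2.7,"rx":0,"ry":0,"rz":0},{"jaw":1,"tx":3.0,"ty":-1,"tz":-2.7,"rx":0,"ry":0,"rz":0},{"jaw":1,"tx":3.0,"ty":-1,"tz":-2.7,"rx":0,"ry":0,"rz":0},{"jaw":1,"tx":3.0,"ty":-1,"tz":-2.7,"rx":0,"ry":0,"rz":0},{"jaw":1,"tx":3.0,"ty":-1,"tz":-2.7,"rx":0,"ry":0,"rz":0},{"jaw":1,"tx":3.0,"ty":-1,"tz":-2.7,"rx":0,"ry":0,"rz":0},{"jaw":1,"tx":3.0,"ty":-1,"tz":-2.7,"rx":0,"ry":0,"rz":0}]' 10
```

```text
clock: 2.45
tcp_pos: [0.4105, -0.3315, 0.4023]
tool_rot: [[0.914, 0.405, 0.0], [0.405, -0.914, -0.001], [0.0, 0.001, -1.0]]
force: [0.0, -0.9, 0.6]
grip_width: 0.0937
finger_force: 0.0
```

```bash
cat > look.py <<'E'
from h import *
import sys
np.set_printoptions(precision=4,suppress=True)
def look(name,qs,tq=[]):
    k=calibration('wrist');im=grab_frame('wrist');cv2.imwrite(f'pics/{name}.png',im[:,:,::-1])
    for q,z in qs:
        for d in tip_of('wrist',q)[:3]:print(q,np.round(d['position']),round(d['conf'],2),onz('wrist',d['position'],z,k))
    for q,z in tq:
        for d in trace('wrist',q)[:2]:
            m=d['pixels'].astype('uint8');c=max(cv2.findContours(m,0,2)[0],key=cv2.contourArea);b=cv2.boxPoints(cv2.minAreaRect(c))
            B=np.array([onz('wrist',p,z,k)[:2] for p in b]);e=np.diff(np.vstack([B,B[:1]]),axis=0)
            print('trace',q,round(d['conf'],2),'ctr',B.mean(0),'edges',np.linalg.norm(e,axis=1),'yaw',np.degrees(np.arctan2(e[:,1],e[:,0])))
            print(B)
    print(state()['clock'])
    return im,k
E
python3 - <<'E'
from look import *
look('w2',[('die_holder',0),('hole',.075),('pocket',.083),('die',.083)],[('die',.123),('die_holder',.123)])
E
```

```text
die_holder [347.  85.] 0.69 [ 0.5677 -0.3106  0.    ]
pocket [448. 137.] 0.68 [ 0.5521 -0.4617  0.083 ]
die [358. 179.] 0.91 [ 0.4519 -0.3752  0.083 ]
die [352.  78.] 0.76 [ 0.5662 -0.3118  0.083 ]
die [482.  61.] 0.69 [ 0.6515 -0.4556  0.083 ]
trace die 0.85 ctr [ 0.5656 -0.3142] edges [0.0377 0.0638 0.0383 0.0651] yaw [ -3.1404 -89.2456 178.9344  90.2128]
[[ 0.5465 -0.2809]
 [ 0.5841 -0.283 ]
 [ 0.585  -0.3468]
 [ 0.5467 -0.3461]]
trace die 0.79 ctr [ 0.4627 -0.2422] edges [0.0393 0.023  0.0397 0.0233] yaw [ -28.527  -115.7961  151.9617   63.1587]
[[ 0.4506 -0.2225]
 [ 0.4851 -0.2412]
 [ 0.475  -0.2619]
 [ 0.44   -0.2433]]
trace die_holder 0.6 ctr [ 0.5633 -0.3124] edges [0.1073 0.1116 0.1101 0.1184] yaw [ -4.4047 -89.1175 179.2773  89.3105]
[[ 0.5097 -0.2508]
 [ 0.6167 -0.2591]
 [ 0.6184 -0.3706]
 [ 0.5083 -0.3692]]
2.8
```

View pics/w2.png

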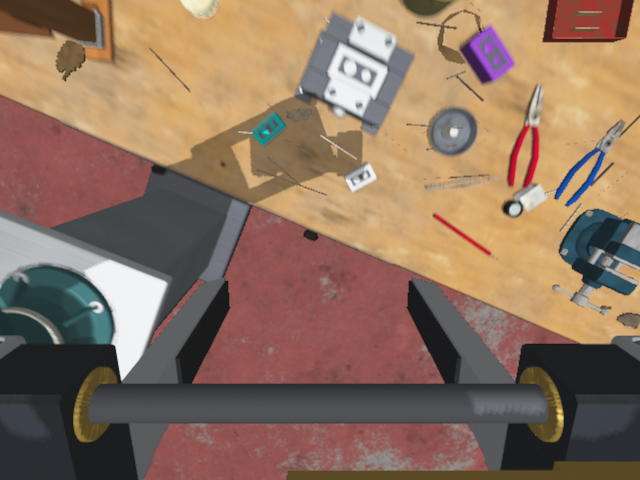

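The picture shows the holder and die at (358,68), clear, and matching die centre (0.566,-0.313). Next I go to the tool and rest.

```bash
python3 -m handwheel '[{"jaw":1,"tx":2,"ty":-3.7,"tz":-0.2,"rx":0,"ry":0,"rz":0},{"jaw":1,"tx":2,"ty":-3.7,"tz":-0.2,"rx":0,"ry":0,"rz":0},{"jaw":1,"tx":2,"ty":-3.7,"tz":-0.2,"rx":0,"ry":0,"rz":0},{"jaw":1,"tx":2,"ty":-3.7,"tz":-0.2,"rx":0,"ry":0,"rz":0},{"jaw":1,"tx":2,"ty":-3.7,"tz":-0.2,"rx":0,"ry":0,"rz":0},{"jaw":1,"tx":2,"ty":-3.7,"tz":-0.2,"rx":0,"ry":0,"rz":0},{"jaw":1,"tx":2,"ty":-3.7,"tz":-0.2,"rx":0,"ry":0,"rz":0},{"jaw":1,"tx":2,"ty":-3.7,"tz":-0.2,"rx":0,"ry":0,"rz":0},{"jaw":1,"tx":2,"ty":-3.7,"tz":-0.2,"rx":0,"ry":0,"rz":0},{"jaw":1,"tx":0,"ty":0,"tz":0,"rx":0,"ry":0,"rz":-8.2},{"jaw":1,"tx":0,"ty":0,"tz":0,"rx":0,"ry":0,"rz":-8.2},{"jaw":1,"tx":0,"ty":0,"tz":0,"rx":0,"ry":0,"rz":-8.2},{"jaw":1,"tx":0,"ty":0,"tz":0,"rx":0,"ry":0,"rz":-8.2},{"jaw":1,"tx":0,"ty":0,"tz":0,"rx":0,"ry":0,"rz":-8.2},{"jaw":1,"tx":0,"ty":0,"tz":0,"rx":0,"ry":0,"rz":-8.2},{"jaw":1,"tx":0,"ty":0,"tz":0,"rx":0,"ry":0,"rz":-8.2},{"jaw":1,"tx":0,"ty":0,"tz":0,"rx":0,"ry":0,"rz":-8.2},{"jaw":1,"tx":0,"ty":0,"tz":0,"rx":0,"ry":0,"rz":-8.2},{"jaw":1,"tx":0,"ty":0,"tz":0,"rx":0,"ry":0,"rz":-8.2},{"jaw":1,"tx":0,"ty":0,"tz":0,"rx":0,"ry":0,"rz":0}]' 10
python3 - <<'E'
from look import *
look('w3',[('knockout',0),('pin_tip',.053),('grip',.175),('die_rest',0)],[('die_rest',.03),('knockout',.012)])
E
```

```text
clock: 4.8
tcp_pos: [0.4392, 0.0437, 0.4177]
tool_rot: [[-0.271, 0.962, -0.002], [0.962, 0.271, -0.0], [0.0, -0.002, -1.0]]
force: [-0.1, -0.2, 0.5]
grip_width: 0.0944
finger_force: 0.0
knockout [345. 194.] 0.68 [0.485  0.0405 0.    ]
pin_tip [398. 195.] 0.73 [0.5581 0.069  0.053 ]
die_rest [356. 115.] 0.79 [0.4649 0.1652 0.    ]
trace die_rest 0.82 ctr [0.4587 0.1619] edges [0.0557 0.1042 0.0587 0.1041] yaw [  15.7477  -71.9287 -164.2251  106.4525]
[[0.4164 0.204 ]
 [0.4701 0.2192]
 [0.5024 0.1201]
 [0.4459 0.1042]]
trace die_rest 0.55 ctr [ 0.5973 -0.4062] edges [0.0521 0.0325 0.0524 0.0331] yaw [ 90.8251  -5.9627 -88.4814 173.6218]
[[ 0.5814 -0.4304]
 [ 0.5806 -0.3784]
 [ 0.6129 -0.3818]
 [ 0.6143 -0.4341]]
trace knockout 0.74 ctr [0.5171 0.0365] edges [0.1327 0.0808 0.1376 0.0808] yaw [  17.1091  -69.2477 -162.8214  107.276 ]
[[ 0.4405  0.0552]
 [ 0.5674  0.0942]
 [ 0.5961  0.0187]
 [ 0.4645 -0.022 ]]
5.15
```

View pics/w3.png

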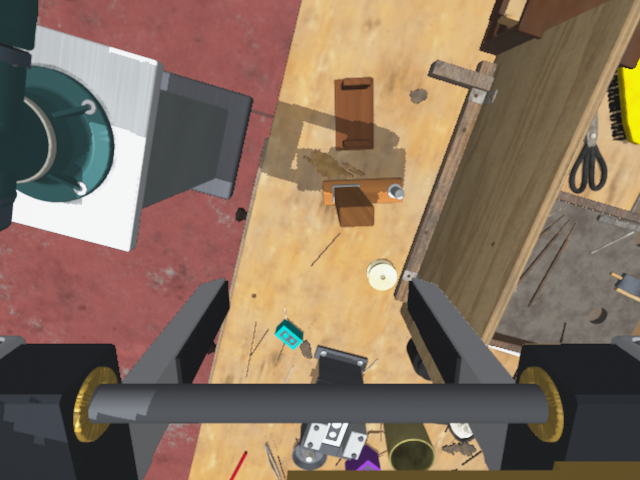

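The rest is at (354,113) and the tool's foot runs (323..404, 178..205), with the pin at (397,192). A zoomed crop will refine the tool's yaw and the handle position.

```bash
python3 - <<'E'
import cv2
im=cv2.imread('pics/w3.png')[65:235,310:420];cv2.imwrite('pics/w3c.png',cv2.resize(im,None,fx=3.5,fy=3.5,interpolation=cv2.INTER_CUBIC))
E
```

```text
(no output)
```

View pics/w3c.png

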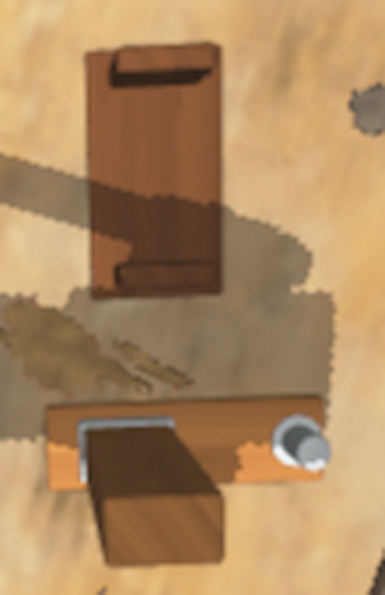

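```bash
python3 - <<'E'
from h import *
np.set_printoptions(precision=4,suppress=True)
f=lambda L,z:np.array([onz('wrist',(310+a/3.5,65+b/3.5),z)[:2] for a,b in L])
for n,L,z in [('handle',[(105,495),(222,490),(222,563),(106,565)],.2),('foot',[(48,406),(325,397),(322,482),(48,490)],.012),('pin',[(312,450)],.053),('rest',[(85,50),(220,43),(221,293),(93,297)],.008),('cheeks',[(113,50),(213,46),(217,262),(118,268)],.062)]:
    B=f(L,z);print(n,B.mean(0))
    if len(B)>1:
        e=np.diff(np.vstack([B,B[:1]]),axis=0);print(np.linalg.norm(e,axis=1),np.degrees(np.arctan2(e[:,1],e[:,0])))
E
```

```text
handle [0.4844 0.0469]
[0.0383 0.0246 0.0386 0.0236] [  18.3232  -71.7951 -163.1397  107.5854]
foot [0.5124 0.0549]
[0.1288 0.0399 0.1298 0.0396] [  17.6903  -72.575  -162.4651  106.0822]
pin [0.5601 0.0721]
rest [0.4629 0.1661]
[0.0588 0.1058 0.0586 0.1048] [  18.5783  -71.5717 -162.4223  108.5395]
cheeks [0.4612 0.1688]
[0.0397 0.0829 0.0411 0.0838] [  17.9516  -70.7589 -160.8091  108.2958]
```

```bash
python3 -m handwheel '[{"jaw":1,"tx":0,"ty":0,"tz":0,"rx":0,"ry":0,"rz":-1.8},{"jaw":1,"tx":-1.05,"ty":4.4,"tz":0,"rx":0,"ry":0,"rz":0},{"jaw":1,"tx":0,"ty":0,"tz":4,"rx":0,"ry":0,"rz":0},{"jaw":1,"tx":0,"ty":0,"tz":4,"rx":0,"ry":0,"rz":0},{"jaw":1,"tx":0,"ty":0,"tz":4,"rx":0,"ry":0,"rz":0},{"jaw":1,"tx":0,"ty":0,"tz":4,"rx":0,"ry":0,"rz":0},{"jaw":1,"tx":0,"ty":0,"tz":4,"rx":0,"ry":0,"rz":0},{"jaw":1,"tx":0,"ty":0,"tz":3,"rx":0,"ry":0,"rz":0},{"jaw":1,"tx":0,"ty":0,"tz":2,"rx":0,"ry":0,"rz":0},{"jaw":1,"tx":0,"ty":0,"tz":1.2,"rx":0,"ry":0,"rz":0},{"jaw":1,"tx":0,"ty":0,"tz":0,"rx":0,"ry":0,"rz":0},{"jaw":1,"tx":0,"ty":0,"tz":0,"rx":0,"ry":0,"rz":0}]' 45
python3 - <<'E'
from look import *
look('w4',[],[])
E
```

```text
clock: 6.35
tcp_pos: [0.4852, 0.0481, 0.158]
tool_rot: [[-0.304, 0.953, 0.002], [0.953, 0.304, -0.0], [-0.001, 0.002, -1.0]]
force: [-0.1, 0.4, 0.6]
grip_width: 0.094
finger_force: 0.0
6.4
```

View pics/w4.png

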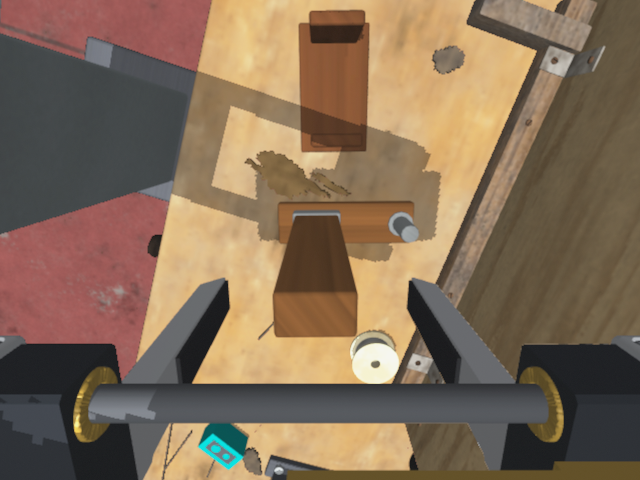

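The handle sits midway between the open fingers (top face 274–357 × 292–337, mid column 316). The rest is clearly visible at (334,87). I'll measure both from here.

```bash
python3 - <<'E'
from h import *
np.set_printoptions(precision=4,suppress=True)
s=state();print(s['tcp_pos'])
for n,L,z in [('handle',[(274,293),(357,292),(356,335),(276,337)],.2),('foot',[(278,203),(413,202),(413,242),(279,241)],.012),('pin',[(410,233)],.053),('rest',[(300,24),(368,24),(366,151),(303,151)],.008)]:
    B=np.array([onz('wrist',p,z)[:2] for p in L]);print(n,B.mean(0))
    if len(B)>1:
        e=np.diff(np.vstack([B,B[:1]]),axis=0);print(np.linalg.norm(e,axis=1),np.degrees(np.arctan2(e[:,1],e[:,0])))
E
python3 -m handwheel '[{"jaw":0.3,"tx":0,"ty":0,"tz":0,"rx":0,"ry":0,"rz":0},{"jaw":0.3,"tx":0,"ty":0,"tz":0,"rx":0,"ry":0,"rz":0},{"jaw":0.3,"tx":0,"ty":0,"tz":0,"rx":0,"ry":0,"rz":0},{"jaw":0.3,"tx":0,"ty":0,"tz":0,"rx":0,"ry":0,"rz":0},{"jaw":0.3,"tx":0,"ty":0,"tz":0,"rx":0,"ry":0,"rz":0},{"jaw":0.3,"tx":0,"ty":0,"tz":0,"rx":0,"ry":0,"rz":0}]' 45
```

```text
[0.4856 0.0481 0.1586]
handle [0.4841 0.046 ]
[0.0385 0.0224 0.0384 0.0229] [  18.386   -71.8593 -160.7723  108.2137]
foot [0.5108 0.0553]
[0.1277 0.0395 0.1306 0.0374] [  18.1021  -68.2337 -162.7864  107.4758]
pin [0.56   0.0712]
rest [0.463  0.1644]
[0.0573 0.1041 0.058  0.1041] [  17.7314  -71.1716 -162.3084  108.4472]
clock: 7.0
tcp_pos: [0.4846, 0.0481, 0.157]
tool_rot: [[-0.304, 0.953, 0.0], [0.953, 0.304, -0.0], [-0.0, -0.0, -1.0]]
force: [-0.2, 0.9, 0.1]
grip_width: 0.0494
finger_force: 0.0
```

```bash
python3 -m handwheel '[{"jaw":0.2,"tx":0,"ty":0,"tz":0,"rx":0,"ry":0,"rz":0},{"jaw":0.2,"tx":0,"ty":0,"tz":0,"rx":0,"ry":0,"rz":0},{"jaw":0.2,"tx":0,"ty":0,"tz":0,"rx":0,"ry":0,"rz":0},{"jaw":0.2,"tx":0,"ty":0,"tz":0,"rx":0,"ry":0,"rz":0},{"jaw":0.2,"tx":0,"ty":0,"tz":-1,"rx":0,"ry":0,"rz":0},{"jaw":0.2,"tx":0,"ty":0,"tz":-2,"rx":0,"ry":0,"rz":0},{"jaw":0.2,"tx":0,"ty":0,"tz":-2,"rx":0,"ry":0,"rz":0},{"jaw":0.2,"tx":0,"ty":0,"tz":-2,"rx":0,"ry":0,"rz":0},{"jaw":0.2,"tx":0,"ty":0,"tz":-1,"rx":0,"ry":0,"rz":0},{"jaw":0.2,"tx":0,"ty":0,"tz":0,"rx":0,"ry":0,"rz":0}]' 45
python3 - <<'E'
from look import *
k0=calibration('wrist')
im,k=look('w5',[('pin_tip',.133),('knockout',.08)],[])
E
```

```text
clock: 8.0
tcp_pos: [0.4856, 0.0481, 0.2391]
tool_rot: [[-0.304, 0.953, 0.004], [0.953, 0.304, -0.0], [-0.001, 0.004, -1.0]]
force: [0.5, 0.4, -1.2]
grip_width: 0.0396
finger_force: 45.0
pin_tip [411. 235.] 0.68 [0.5616 0.0693 0.133 ]
knockout [316. 224.] 0.9 [0.4855 0.0427 0.08  ]
8.15
```

View pics/w5.png

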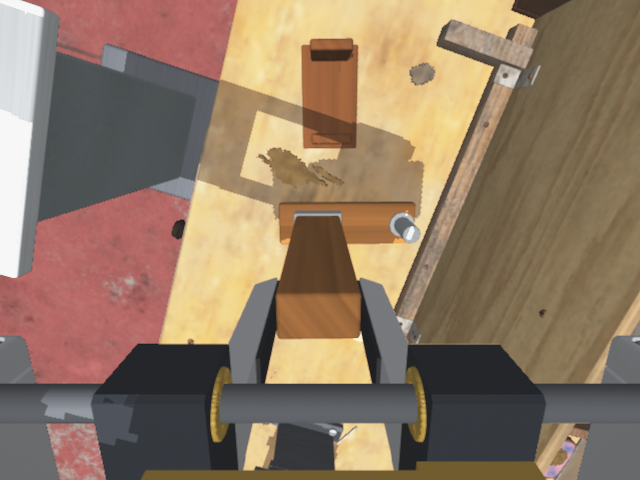

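The tool is firmly held (handle between the pads, opening 39.6 mm), with the pin at (411,234). Next I carry it to in front of the holder.

```bash
python3 -m handwheel '[{"jaw":0.2,"tx":0,"ty":0,"tz":0,"rx":0,"ry":0,"rz":5.9},{"jaw":0.2,"tx":0,"ty":0,"tz":0,"rx":0,"ry":0,"rz":5.9},{"jaw":0.2,"tx":0,"ty":0,"tz":0,"rx":0,"ry":0,"rz":5.9},{"jaw":0.2,"tx":-2.1,"ty":-0.5,"tz":0,"rx":0,"ry":0,"rz":0},{"jaw":0.2,"tx":-2.1,"ty":-0.5,"tz":0,"rx":0,"ry":0,"rz":0},{"jaw":0.2,"tx":-2.1,"ty":-0.5,"tz":0,"rx":0,"ry":0,"rz":0},{"jaw":0.2,"tx":-2.1,"ty":-0.5,"tz":0,"rx":0,"ry":0,"rz":0},{"jaw":0.2,"tx":-2.1,"ty":-0.5,"tz":0,"rx":0,"ry":0,"rz":0},{"jaw":0.2,"tx":-2.1,"ty":-0.5,"tz":0,"rx":0,"ry":0,"rz":0},{"jaw":0.2,"tx":-2.1,"ty":-0.5,"tz":0,"rx":0,"ry":0,"rz":0},{"jaw":0.2,"tx":-2.1,"ty":-0.5,"tz":0,"rx":0,"ry":0,"rz":0},{"jaw":0.2,"tx":-2.1,"ty":-0.5,"tz":0,"rx":0,"ry":0,"rz":0},{"jaw":0.2,"tx":-2.1,"ty":-0.5,"tz":0,"rx":0,"ry":0,"rz":0},{"jaw":0.2,"tx":-2.1,"ty":-0.5,"tz":0,"rx":0,"ry":0,"rz":0},{"jaw":0.2,"tx":-2.1,"ty":-0.5,"tz":0,"rx":0,"ry":0,"rz":0},{"jaw":0.2,"tx":-2.1,"ty":-0.5,"tz":0,"rx":0,"ry":0,"rz":0},{"jaw":0.2,"tx":-2.1,"ty":-0.5,"tz":0,"rx":0,"ry":0,"rz":0},{"jaw":0.2,"tx":-2.1,"ty":-0.5,"tz":0,"rx":0,"ry":0,"rz":0},{"jaw":0.2,"tx":-2.1,"ty":-0.5,"tz":0,"rx":0,"ry":0,"rz":0},{"jaw":0.2,"tx":-2.1,"ty":-0.5,"tz":0,"rx":0,"ry":0,"rz":0}]' 45
python3 - <<'E'
from look import *
im,k=look('w6',[('pin_tip',.133),('die',.083)],[('die',.123)])
grab_frame('side');grab_frame('top')
for c in ['side','top']:
    for q in ['pin_tip','knockout','die_holder','pocket']:
        print(c,q,[(np.round(d['position']),round(d['conf'],2)) for d in tip_of(c,q)][:2])
cv2.imwrite('pics/side6.png',grab_frame('side')[180:480,150:550,::-1])
E
cd pics; python3 -c "
import cv2,numpy as np
a=cv2.imread('w6.png');b=cv2.resize(cv2.imread('side6.png'),(640,480))
cv2.imwrite('c6.png',cv2.resize(np.hstack([a,b]),(800,300)))"
```

```text
clock: 10.15
tcp_pos: [0.3987, -0.3092, 0.2353]
tool_rot: [[0.0, 1.0, -0.002], [1.0, -0.0, 0.002], [0.002, -0.002, -1.0]]
force: [0.2, -0.2, -0.6]
grip_width: 0.0395
finger_force: 45.0
pin_tip [410. 235.] 0.61 [ 0.4753 -0.3107  0.133 ]
die [489. 229.] 0.81 [ 0.5648 -0.3175  0.083 ]
die [372. 134.] 0.75 [ 0.447  -0.2282  0.083 ]
die [529. 333.] 0.64 [ 0.6219 -0.4321  0.083 ]
trace die 0.94 ctr [ 0.5694 -0.3145] edges [0.0365 0.065  0.0385 0.0647] yaw [   0.0239  -80.8374 -179.9472   97.3799]
[[ 0.5465 -0.2825]
 [ 0.583  -0.2824]
 [ 0.5933 -0.3466]
 [ 0.5548 -0.3467]]
trace die 0.94 ctr [ 0.444  -0.2302] edges [0.0204 0.0369 0.0208 0.0375] yaw [  59.923   -28.3089 -118.3717  151.1843]
[[ 0.4225 -0.2302]
 [ 0.4328 -0.2125]
 [ 0.4652 -0.23  ]
 [ 0.4554 -0.2483]]
10.35
side pin_tip [(array([258., 302.]), 0.86)]
side knockout []
side die_holder [(array([304., 356.]), 0.82), (array([257., 305.]), 0.17)]
side pocket [(array([306., 325.]), 0.87)]
top pin_tip [(array([375., 275.]), 0.79)]
top knockout [(array([370., 306.]), 0.73)]
top die_holder [(array([370., 248.]), 0.65)]
top pocket [(array([373., 243.]), 0.76)]
```

View pics/c6.png

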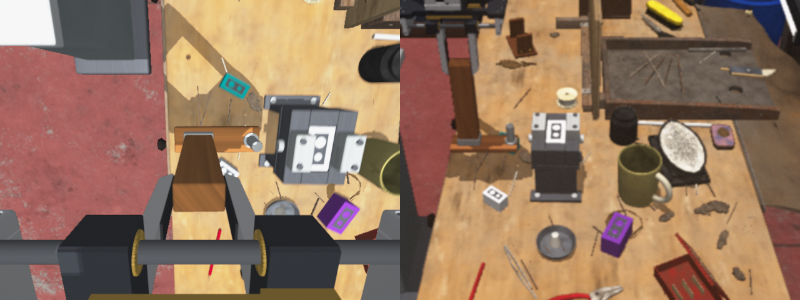

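Left, the wrist view: the tool hangs in front of the holder, pin at about (512,283) in the full view's scale. Right, the side view: the tool is upright, foot above the bench, and the way into the holder is free of the small blocks.

```bash
python3 - <<'E'
from h import *
np.set_printoptions(precision=4,suppress=True)
print('pin',tri([ray('side',(258,302)),ray('top',(375,275))]),'pocket',tri([ray('side',(305,325.5)),ray('top',(373,243.5))]))
print(state()['tcp_pos'])
for c in ['top','side']:
    grab_frame(c)
    for d in trace(c,'die')[:4]:
        m=d['pixels'].astype('uint8');b=cv2.boxPoints(cv2.minAreaRect(cv2.findNonZero(m)))
        B=np.array([onz(c,p,.123)[:2] for p in b]);e=np.diff(np.vstack([B,B[:1]]),axis=0)
        print(c,d['conf'],B.mean(0),onz(c,d['position'],.123)[:2],np.linalg.norm(e,axis=1),np.degrees(np.arctan2(e[:,1],e[:,0])))
E
```

```text
pin [ 0.4756 -0.3146  0.1442] pocket [ 0.5651 -0.3173  0.0873]
[ 0.3996 -0.3087  0.2371]
top 0.82 [ 0.653  -0.4492] [ 0.6582 -0.4522] [0.0489 0.0658 0.0487 0.0654] [ -26.0789 -116.0753  153.4807   64.095 ]
top 0.65 [ 0.5649 -0.3122] [ 0.5671 -0.3055] [0.0642 0.0351 0.0639 0.0351] [ -88.4008 -179.944    91.5985    0.5471]
top 0.5 [ 0.453 -0.221] [ 0.4555 -0.2226] [0.043  0.0243 0.0429 0.0242] [ -29.7816 -119.5361  150.0573   60.6355]
side 0.9 [ 0.4695 -0.4838] [ 0.4693 -0.4809] [0.0425 0.0527 0.0411 0.0508] [  75.7933  -32.2917 -106.3664  148.6832]
side 0.85 [ 0.5668 -0.3149] [ 0.562  -0.3144] [0.0371 0.0632 0.0355 0.0633] [   0.0075  -89.4149 -179.9644   92.0349]
side 0.65 [ 0.6698 -0.5592] [ 0.6675 -0.5598] [0.0829 0.0426 0.0809 0.0398] [  64.8143  -36.0983 -116.9395  146.1761]
```

```bash
python3 -m handwheel '[{"jaw":0.2,"tx":-0.1,"ty":0,"tz":2,"rx":0,"ry":0,"rz":0},{"jaw":0.2,"tx":-0.1,"ty":0,"tz":2,"rx":0,"ry":0,"rz":0},{"jaw":0.2,"tx":0,"ty":0,"tz":2,"rx":0,"ry":0,"rz":0},{"jaw":0.2,"tx":0,"ty":0,"tz":1,"rx":0,"ry":0,"rz":0},{"jaw":0.2,"tx":0,"ty":0.5,"tz":0,"rx":0,"ry":0,"rz":0},{"jaw":0.2,"tx":0,"ty":1.4,"tz":0,"rx":0,"ry":0,"rz":0},{"jaw":0.2,"tx":0,"ty":1.5,"tz":0,"rx":0,"ry":0,"rz":0},{"jaw":0.2,"tx":0,"ty":1.5,"tz":0,"rx":0,"ry":0,"rz":0},{"jaw":0.2,"tx":0,"ty":1.5,"tz":0,"rx":0,"ry":0,"rz":0},{"jaw":0.2,"tx":0,"ty":1.5,"tz":0,"rx":0,"ry":0,"rz":0},{"jaw":0.2,"tx":0,"ty":1,"tz":0,"rx":0,"ry":0,"rz":0},{"jaw":0.2,"tx":0,"ty":0,"tz":0,"rx":0,"ry":0,"rz":0},{"jaw":0.2,"tx":0,"ty":0,"tz":0,"rx":0,"ry":0,"rz":0}]' 45
python3 - <<'E'
from look import *
print(state()['tcp_pos'],state()['force'])
cv2.imwrite('pics/side7.png',cv2.resize(grab_frame('side')[200:400,180:400,::-1],None,fx=3,fy=3))
print([(np.round(d['position']),d['conf']) for d in tip_of('side','pin_tip')])
E
```

```text
clock: 12.4
tcp_pos: [0.4886, -0.3108, 0.1668]
tool_rot: [[-0.0, 1.0, -0.001], [1.0, 0.0, 0.0], [0.0, -0.001, -1.0]]
force: [0.1, 0.5, -0.9]
grip_width: 0.0401
finger_force: 45.0
[ 0.4886 -0.3108  0.1668] [ 0.0557  0.5342 -0.9451]
[(array([375., 318.]), 0.48)]
```

View pics/side7.png

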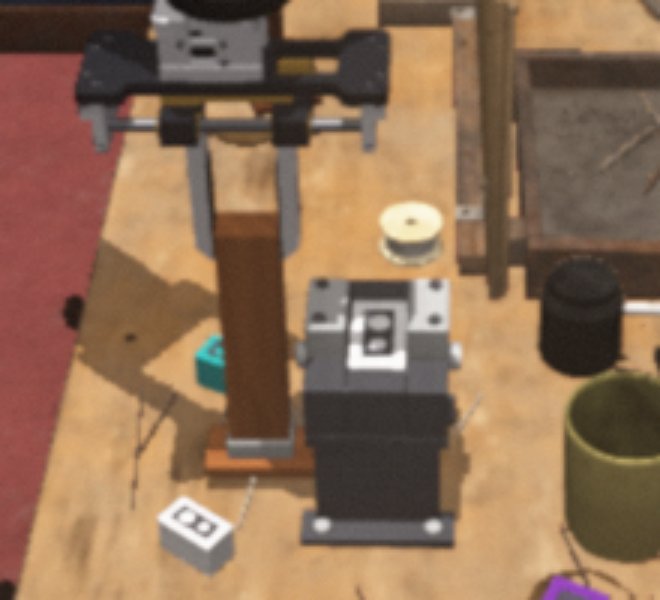

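The foot slides into the holder's opening without contact, and the handle is upright in front of the block. Now I push up.

```bash
python3 -m handwheel '[{"jaw":0.2,"tx":0,"ty":0,"tz":-1,"rx":0,"ry":0,"rz":0},{"jaw":0.2,"tx":0,"ty":0,"tz":-1,"rx":0,"ry":0,"rz":0},{"jaw":0.2,"tx":0,"ty":0,"tz":-0.6,"rx":0,"ry":0,"rz":0}]' 45
python3 -m handwheel '[{"jaw":0.2,"tx":0,"ty":0,"tz":-0.6,"rx":0,"ry":0,"rz":0},{"jaw":0.2,"tx":0,"ty":0,"tz":-0.6,"rx":0,"ry":0,"rz":0},{"jaw":0.2,"tx":0,"ty":0,"tz":-0.6,"rx":0,"ry":0,"rz":0},{"jaw":0.2,"tx":0,"ty":0,"tz":-0.6,"rx":0,"ry":0,"rz":0},{"jaw":0.2,"tx":0,"ty":0,"tz":-0.2,"rx":0,"ry":0,"rz":0},{"jaw":0.2,"tx":0,"ty":0,"tz":0,"rx":0,"ry":0,"rz":0},{"jaw":0.2,"tx":0,"ty":0,"tz":0,"rx":0,"ry":0,"rz":0}]' 45
```

```text
clock: 12.8
tcp_pos: [0.4881, -0.311, 0.1941]
tool_rot: [[0.001, 1.0, -0.0], [1.0, -0.001, -0.0], [-0.0, -0.0, -1.0]]
force: [-0.4, -0.0, -6.1]
grip_width: 0.0397
finger_force: 45.0
clock: 13.5
tcp_pos: [0.4887, -0.311, 0.2196]
tool_rot: [[0.0, 1.0, 0.001], [1.0, -0.0, -0.001], [-0.001, 0.001, -1.0]]
force: [-0.0, -0.8, -2.7]
grip_width: 0.0401
finger_force: 45.0
```

```bash
python3 -m handwheel '[{"jaw":0.2,"tx":0,"ty":0,"tz":0.6,"rx":0,"ry":0,"rz":0},{"jaw":0.2,"tx":0,"ty":0,"tz":1,"rx":0,"ry":0,"rz":0},{"jaw":0.2,"tx":0,"ty":0,"tz":1.2,"rx":0,"ry":0,"rz":0},{"jaw":0.2,"tx":0,"ty":0,"tz":1.4,"rx":0,"ry":0,"rz":0},{"jaw":0.2,"tx":0,"ty":0,"tz":1,"rx":0,"ry":0,"rz":0},{"jaw":0.2,"tx":0,"ty":0,"tz":0,"rx":0,"ry":0,"rz":0}]' 45
python3 - <<'E'
from look import *
cv2.imwrite('pics/side8.png',cv2.resize(grab_frame('side')[200:400,180:400,::-1],None,fx=3,fy=3))
for d in trace('side','die')[:4]:
    c=d['position'];print(np.round(c),d['conf'],onz('side',c,.123),onz('side',c,.148))
print(state()['force'])
E
```

```text
clock: 14.1
tcp_pos: [0.4873, -0.31, 0.164]
tool_rot: [[0.0, 1.0, -0.004], [1.0, -0.0, 0.003], [0.003, -0.004, -1.0]]
force: [-0.6, 0.4, -1.6]
grip_width: 0.0399
finger_force: 45.0
[304. 306.] 0.94 [ 0.5639 -0.3002  0.123 ] [ 0.5651 -0.3291  0.148 ]
[246. 378.] 0.7 [ 0.47   -0.4845  0.123 ] [ 0.4742 -0.5075  0.148 ]
[366. 414.] 0.63 [ 0.6674 -0.5608  0.123 ] [ 0.6653 -0.5813  0.148 ]
[-0.5933  1.1653 -1.005 ]
```

View pics/side8.png

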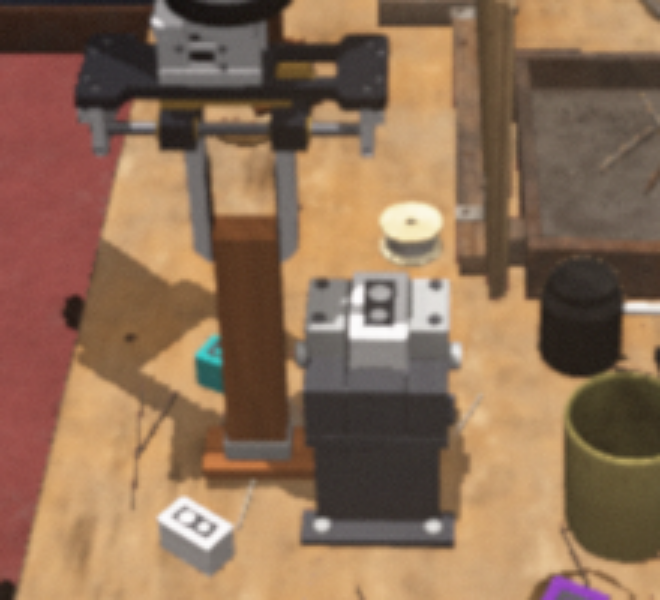

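The die now stands proud in the pocket, and the tool is lowered and carries only its own weight. I pull it out and carry it back.

```bash
python3 -m handwheel '[{"jaw":0.2,"tx":0,"ty":-0.6,"tz":0,"rx":0,"ry":0,"rz":0},{"jaw":0.2,"tx":0,"ty":-1.5,"tz":0,"rx":0,"ry":0,"rz":0},{"jaw":0.2,"tx":0,"ty":-1.5,"tz":0,"rx":0,"ry":0,"rz":0},{"jaw":0.2,"tx":0,"ty":-1.5,"tz":0,"rx":0,"ry":0,"rz":0},{"jaw":0.2,"tx":0,"ty":-1.5,"tz":0,"rx":0,"ry":0,"rz":0},{"jaw":0.2,"tx":0,"ty":-1.5,"tz":0,"rx":0,"ry":0,"rz":0},{"jaw":0.2,"tx":0,"ty":-0.8,"tz":0,"rx":0,"ry":0,"rz":0},{"jaw":0.2,"tx":0,"ty":0,"tz":-1,"rx":0,"ry":0,"rz":0},{"jaw":0.2,"tx":0,"ty":0,"tz":-2,"rx":0,"ry":0,"rz":0},{"jaw":0.2,"tx":0,"ty":0,"tz":-2,"rx":0,"ry":0,"rz":0},{"jaw":0.2,"tx":0,"ty":0,"tz":-2,"rx":0,"ry":0,"rz":0}]' 45
python3 -m handwheel '[{"jaw":0.2,"tx":1.0,"ty":0.2,"tz":0,"rx":0,"ry":0,"rz":0},{"jaw":0.2,"tx":2.1,"ty":0.5,"tz":0,"rx":0,"ry":0,"rz":0},{"jaw":0.2,"tx":2.1,"ty":0.5,"tz":0,"rx":0,"ry":0,"rz":0},{"jaw":0.2,"tx":2.1,"ty":0.5,"tz":0,"rx":0,"ry":0,"rz":0},{"jaw":0.2,"tx":2.1,"ty":0.5,"tz":0,"rx":0,"ry":0,"rz":0},{"jaw":0.2,"tx":2.1,"ty":0.5,"tz":0,"rx":0,"ry":0,"rz":0},{"jaw":0.2,"tx":2.1,"ty":0.5,"tz":0,"rx":0,"ry":0,"rz":0},{"jaw":0.2,"tx":2.1,"ty":0.5,"tz":0,"rx":0,"ry":0,"rz":0},{"jaw":0.2,"tx":2.1,"ty":0.5,"tz":0,"rx":0,"ry":0,"rz":0},{"jaw":0.2,"tx":2.1,"ty":0.5,"tz":0,"rx":0,"ry":0,"rz":0},{"jaw":0.2,"tx":2.1,"ty":0.5,"tz":0,"rx":0,"ry":0,"rz":0},{"jaw":0.2,"tx":2.1,"ty":0.5,"tz":0,"rx":0,"ry":0,"rz":0},{"jaw":0.2,"tx":2.1,"ty":0.5,"tz":0,"rx":0,"ry":0,"rz":0},{"jaw":0.2,"tx":2.1,"ty":0.5,"tz":0,"rx":0,"ry":0,"rz":0},{"jaw":0.2,"tx":2.1,"ty":0.5,"tz":0,"rx":0,"ry":0,"rz":0},{"jaw":0.2,"tx":2.1,"ty":0.5,"tz":0,"rx":0,"ry":0,"rz":0},{"jaw":0.2,"tx":2.1,"ty":0.5,"tz":0,"rx":0,"ry":0,"rz":0},{"jaw":0.2,"tx":1.0,"ty":0.4,"tz":0,"rx":0,"ry":0,"rz":0}]' 45
python3 -m handwheel '[{"jaw":0.2,"tx":0,"ty":0,"tz":0,"rx":0,"ry":0,"rz":-5.9},{"jaw":0.2,"tx":0,"ty":0,"tz":0,"rx":0,"ry":0,"rz":-5.9},{"jaw":0.2,"tx":0,"ty":0,"tz":0,"rx":0,"ry":0,"rz":-5.9},{"jaw":0.2,"tx":0,"ty":0,"tz":0,"rx":0,"ry":0,"rz":0}]' 45
```

```text
clock: 15.3
tcp_pos: [0.4, -0.311, 0.2385]
tool_rot: [[-0.0, 1.0, 0.001], [1.0, 0.0, -0.001], [-0.001, 0.001, -1.0]]
force: [0.3, -0.7, -1.7]
grip_width: 0.0395
finger_force: 45.0
clock: 17.1
tcp_pos: [0.4853, 0.0474, 0.2361]
tool_rot: [[-0.002, 1.0, -0.001], [1.0, 0.002, 0.001], [0.001, -0.001, -1.0]]
force: [-0.1, -0.1, -1.6]
grip_width: 0.0397
finger_force: 45.0
clock: 17.5
tcp_pos: [0.4854, 0.0452, 0.2364]
tool_rot: [[-0.304, 0.953, -0.001], [0.953, 0.304, -0.0], [0.0, -0.001, -1.0]]
force: [0.2, -0.7, -1.0]
grip_width: 0.0394
finger_force: 45.0
```

```bash
python3 -m handwheel '[{"jaw":0.2,"tx":0,"ty":0,"tz":1.5,"rx":0,"ry":0,"rz":0},{"jaw":0.2,"tx":0,"ty":0,"tz":2,"rx":0,"ry":0,"rz":0},{"jaw":0.2,"tx":0,"ty":0,"tz":2,"rx":0,"ry":0,"rz":0},{"jaw":0.2,"tx":0,"ty":0,"tz":1.5,"rx":0,"ry":0,"rz":0},{"jaw":0.2,"tx":0,"ty":0,"tz":0.5,"rx":0,"ry":0,"rz":0},{"jaw":0.2,"tx":0,"ty":0,"tz":0.3,"rx":0,"ry":0,"rz":0},{"jaw":0.2,"tx":0,"ty":0,"tz":0,"rx":0,"ry":0,"rz":0},{"jaw":0.2,"tx":0,"ty":0,"tz":0,"rx":0,"ry":0,"rz":0}]' 45
```

```text
clock: 18.3
tcp_pos: [0.4862, 0.0451, 0.1599]
tool_rot: [[-0.303, 0.953, 0.002], [0.953, 0.303, -0.0], [-0.001, 0.002, -1.0]]
force: [-0.1, 0.3, -1.1]
grip_width: 0.0397
finger_force: 45.0
```

```bash
python3 -m handwheel '[{"jaw":0.2,"tx":0,"ty":0,"tz":0.15,"rx":0,"ry":0,"rz":0},{"jaw":0.2,"tx":0,"ty":0,"tz":0.1,"rx":0,"ry":0,"rz":0},{"jaw":0.2,"tx":0,"ty":0,"tz":0,"rx":0,"ry":0,"rz":0},{"jaw":0.2,"tx":0,"ty":0,"tz":0,"rx":0,"ry":0,"rz":0}]' 45
```

```text
clock: 18.7
tcp_pos: [0.4858, 0.0451, 0.1568]
tool_rot: [[-0.304, 0.953, 0.001], [0.953, 0.304, -0.0], [-0.0, 0.001, -1.0]]
force: [0.5, 0.5, -0.2]
grip_width: 0.04
finger_force: 45.0
```

```bash
python3 -m handwheel '[{"jaw":0.6,"tx":0,"ty":0,"tz":0,"rx":0,"ry":0,"rz":0},{"jaw":0.8,"tx":0,"ty":0,"tz":0,"rx":0,"ry":0,"rz":0},{"jaw":0.8,"tx":0,"ty":0,"tz":0,"rx":0,"ry":0,"rz":0},{"jaw":0.8,"tx":0,"ty":0,"tz":0,"rx":0,"ry":0,"rz":0},{"jaw":1,"tx":0,"ty":0,"tz":0,"rx":0,"ry":0,"rz":0},{"jaw":1,"tx":0,"ty":0,"tz":-2,"rx":0,"ry":0,"rz":0},{"jaw":1,"tx":0,"ty":0,"tz":-4,"rx":0,"ry":0,"rz":0},{"jaw":1,"tx":0,"ty":0,"tz":-4,"rx":0,"ry":0,"rz":0},{"jaw":1,"tx":0,"ty":0,"tz":-4,"rx":0,"ry":0,"rz":0},{"jaw":1,"tx":0,"ty":0,"tz":-4,"rx":0,"ry":0,"rz":0}]' 20
python3 - <<'E'
from look import *
k=calibration('wrist');print(state()['tcp_pos'])
look('w9',[('knockout',0),('pin_tip',.053),('grip',.175),('die_rest',0)])
E
```

```text
clock: 19.7
tcp_pos: [0.4853, 0.0451, 0.3381]
tool_rot: [[-0.304, 0.953, 0.0], [0.953, 0.304, -0.0], [-0.0, 0.0, -1.0]]
force: [1.0, 0.5, 0.1]
grip_width: 0.094
finger_force: 0.0
[0.4853 0.0451 0.3381]
knockout [319. 194.] 0.97 [0.4869 0.0427 0.    ]
pin_tip [376. 199.] 0.63 [0.5579 0.0666 0.053 ]
grip [317. 223.] 0.74 [0.4849 0.0394 0.175 ]
grip [316. 195.] 0.47 [0.4756 0.0665 0.175 ]
die_rest [330. 103.] 0.74 [0.4635 0.1665 0.    ]
19.95
```

```bash
python3 -m handwheel '[{"jaw":1,"tx":0,"ty":0,"tz":0,"rx":0,"ry":0,"rz":8.5},{"jaw":1,"tx":0,"ty":0,"tz":0,"rx":0,"ry":0,"rz":8.5},{"jaw":1,"tx":0,"ty":0,"tz":0,"rx":0,"ry":0,"rz":8.5},{"jaw":1,"tx":0,"ty":0,"tz":0,"rx":0,"ry":0,"rz":8.5},{"jaw":1,"tx":0,"ty":0,"tz":0,"rx":0,"ry":0,"rz":8.5},{"jaw":1,"tx":0,"ty":0,"tz":0,"rx":0,"ry":0,"rz":8.5},{"jaw":1,"tx":0,"ty":0,"tz":0,"rx":0,"ry":0,"rz":8.5},{"jaw":1,"tx":0,"ty":0,"tz":0,"rx":0,"ry":0,"rz":8.5},{"jaw":1,"tx":0,"ty":0,"tz":0,"rx":0,"ry":0,"rz":8.5},{"jaw":1,"tx":0,"ty":0,"tz":0,"rx":0,"ry":0,"rz":8.5},{"jaw":1,"tx":0,"ty":0,"tz":0,"rx":0,"ry":0,"rz":8.5},{"jaw":1,"tx":0,"ty":0,"tz":0,"rx":0,"ry":0,"rz":8.5},{"jaw":1,"tx":0,"ty":0,"tz":0,"rx":0,"ry":0,"rz":5.7}]' 20
python3 -m handwheel '[{"jaw":1,"tx":0.9,"ty":4,"tz":0,"rx":0,"ry":0,"rz":0},{"jaw":1,"tx":0.9,"ty":4,"tz":0,"rx":0,"ry":0,"rz":0},{"jaw":1,"tx":0.9,"ty":4,"tz":0,"rx":0,"ry":0,"rz":0},{"jaw":1,"tx":0.9,"ty":4,"tz":0,"rx":0,"ry":0,"rz":0},{"jaw":1,"tx":0.9,"ty":4,"tz":0,"rx":0,"ry":0,"rz":0},{"jaw":1,"tx":0.9,"ty":4,"tz":0,"rx":0,"ry":0,"rz":0},{"jaw":1,"tx":0.9,"ty":4,"tz":0,"rx":0,"ry":0,"rz":0},{"jaw":1,"tx":0.9,"ty":4,"tz":0,"rx":0,"ry":0,"rz":0},{"jaw":1,"tx":0.9,"ty":4,"tz":0,"rx":0,"ry":0,"rz":0},{"jaw":1,"tx":0,"ty":0,"tz":0,"rx":0,"ry":0,"rz":0},{"jaw":1,"tx":0,"ty":0,"tz":0,"rx":0,"ry":0,"rz":0}]' 20
python3 - <<'E'
from look import *
print(state()['tcp_pos'])
look('w10',[('die',.108),('pocket',.083)],[('die',.148),('die_holder',.123)])
E
```

```text
clock: 21.25
tcp_pos: [0.4848, 0.0451, 0.3336]
tool_rot: [[1.0, -0.005, -0.005], [-0.005, -1.0, 0.0], [-0.005, 0.0, -1.0]]
force: [-0.1, 0.9, -0.3]
grip_width: 0.0939
finger_force: 0.0
clock: 22.35
tcp_pos: [0.566, -0.3153, 0.3327]
tool_rot: [[1.0, -0.002, -0.005], [-0.002, -1.0, 0.004], [-0.005, -0.004, -1.0]]
force: [1.0, 0.4, -0.1]
grip_width: 0.0942
finger_force: 0.0
[ 0.566  -0.3153  0.3327]
die [436. 110.] 0.97 [ 0.6706 -0.4432  0.108 ]
die [261. 260.] 0.88 [ 0.4985 -0.2464  0.108 ]
die [365. 266.] 0.83 [ 0.4905 -0.3729  0.108 ]
trace die 0.78 ctr [ 0.5062 -0.2519] edges [0.0421 0.0199 0.0424 0.0204] yaw [ -27.641  -118.1485  153.072    61.0776]
[[ 0.4923 -0.2333]
 [ 0.5296 -0.2528]
 [ 0.5203 -0.2703]
 [ 0.4825 -0.2511]]
trace die 0.68 ctr [ 0.4999 -0.3681] edges [0.0364 0.025  0.0368 0.0256] yaw [ -36.5658 -129.828   144.2473   49.2595]
[[ 0.4935 -0.3476]
 [ 0.5227 -0.3693]
 [ 0.5066 -0.3885]
 [ 0.4767 -0.367 ]]
trace die_holder 0.86 ctr [ 0.5682 -0.3153] edges [0.1058 0.109  0.1139 0.1091] yaw [ -90.0597 -177.9368   90.0071   -2.2121]
[[ 0.6227 -0.2624]
 [ 0.6226 -0.3682]
 [ 0.5137 -0.3722]
 [ 0.5137 -0.2582]]
22.6
```

```bash
python3 - <<'E'
from look import *
k=calibration('wrist');im=grab_frame('wrist')
print(proj('wrist',np.array([.566,-.314,.148]),k))
for d in trace('wrist','die'):print(d['conf'],np.round(d['position']),d['pixels'].sum())
for c,z in [('wrist',.148),('top',.148),('side',.148)]:
    if c!='wrist': grab_frame(c)
    kk=calibration(c)
    for d in trace(c,'die'):
        B0=onz(c,d['position'],z,kk)[:2]
        if np.hypot(*(B0-[.566,-.314]))>.04: continue
        b=cv2.boxPoints(cv2.minAreaRect(cv2.findNonZero(d['pixels'].astype('uint8'))))
        B=np.array([onz(c,p,z,kk)[:2] for p in b]);e=np.diff(np.vstack([B,B[:1]]),axis=0)
        print(c,d['conf'],B.mean(0),np.linalg.norm(e,axis=1),np.degrees(np.arctan2(e[:,1],e[:,0])))
# patch brightness profile along rows/cols through the expected die
u,v=np.round(proj('wrist',np.array([.566,-.314,.148]),k)).astype(int)
g=cv2.cvtColor(im,cv2.COLOR_RGB2GRAY)
print(g[v,u-90:u+91:3]);print(g[v-70:v+71:3,u])
E
```

```text
[317.6841 212.9592]
0.9 [442. 114.] 1827
0.88 [365. 272.] 611
0.57 [317. 212.] 2000
0.55 [259. 265.] 648
wrist 0.57 [ 0.569  -0.3147] [0.0391 0.0633 0.0391 0.065 ] [  -1.1898  -89.9159 -178.6304   90.0811]
top 0.71 [ 0.565  -0.3113] [0.0629 0.0371 0.0626 0.0371] [ -88.4006 -179.9644   91.5986    0.5266]
side 0.61 [ 0.5681 -0.3291] [0.0917 0.0368 0.0913 0.0345] [ 89.7985  -5.2811 -91.6555 175.0932]
[166 166 166 159 158 164 165 165 167 163 155 149 149 151 135 118 116 107
  99  70  71 178 180 152  72 120 179 184 182 174  70  72 100 172 175 167
  71  71 182 182 157  72  70  71  72  70 134 166 168 167 166 165 168 167
 165 164 161 161 160 158 157]
[177 146 109 108 107 106 137 139  79 108 151 150 152 150 146 145 146 110
 187 190  81  70  71  72  71  70 153 224 209 177 238 237 237 233 228 229
 209 161 162 162 155 142 150 158 162 166 142]
```

```bash
python3 -m handwheel '[{"jaw":1,"tx":0.1,"ty":-0.05,"tz":4,"rx":0,"ry":0,"rz":0},{"jaw":1,"tx":0,"ty":0,"tz":4,"rx":0,"ry":0,"rz":0},{"jaw":1,"tx":0,"ty":0,"tz":4,"rx":0,"ry":0,"rz":0},{"jaw":1,"tx":0,"ty":0,"tz":4,"rx":0,"ry":0,"rz":0},{"jaw":1,"tx":0,"ty":0,"tz":2.5,"rx":0,"ry":0,"rz":0},{"jaw":1,"tx":0,"ty":0,"tz":1.4,"rx":0,"ry":0,"rz":0},{"jaw":1,"tx":0,"ty":0,"tz":0.6,"rx":0,"ry":0,"rz":0},{"jaw":1,"tx":0,"ty":0,"tz":0,"rx":0,"ry":0,"rz":0},{"jaw":1,"tx":0,"ty":0,"tz":0,"rx":0,"ry":0,"rz":0}]' 30
```

```text
clock: 23.85
tcp_pos: [0.5685, -0.3151, 0.1337]
tool_rot: [[1.0, -0.0, 0.003], [-0.0, -1.0, -0.002], [0.003, 0.002, -1.0]]
force: [-0.7, -0.3, 0.5]
grip_width: 0.0939
finger_force: 0.0
```

```bash
python3 -m handwheel '[{"jaw":1,"tx":-0.1,"ty":0,"tz":0.4,"rx":0,"ry":0,"rz":0},{"jaw":1,"tx":0,"ty":0,"tz":0.2,"rx":0,"ry":0,"rz":0},{"jaw":1,"tx":0,"ty":0,"tz":0,"rx":0,"ry":0,"rz":0},{"jaw":1,"tx":0,"ty":0,"tz":0,"rx":0,"ry":0,"rz":0}]' 30
```

```text
clock: 24.25
tcp_pos: [0.5665, -0.3145, 0.1256]
tool_rot: [[1.0, -0.0, 0.0], [-0.0, -1.0, -0.0], [0.0, 0.0, -1.0]]
force: [-0.6, 0.1, 0.2]
grip_width: 0.0938
finger_force: 0.0
```

```bash
python3 -m handwheel '[{"jaw":0.5,"tx":0,"ty":0,"tz":0,"rx":0,"ry":0,"rz":0},{"jaw":0.5,"tx":0,"ty":0,"tz":0,"rx":0,"ry":0,"rz":0},{"jaw":0.5,"tx":0,"ty":0,"tz":0,"rx":0,"ry":0,"rz":0},{"jaw":0.5,"tx":0,"ty":0,"tz":0,"rx":0,"ry":0,"rz":0},{"jaw":0.5,"tx":0,"ty":0,"tz":0,"rx":0,"ry":0,"rz":0},{"jaw":0.5,"tx":0,"ty":0,"tz":0,"rx":0,"ry":0,"rz":0},{"jaw":0.5,"tx":0,"ty":0,"tz":-0.5,"rx":0,"ry":0,"rz":0},{"jaw":0.5,"tx":0,"ty":0,"tz":-1,"rx":0,"ry":0,"rz":0},{"jaw":0.5,"tx":0,"ty":0,"tz":-1,"rx":0,"ry":0,"rz":0},{"jaw":0.5,"tx":0,"ty":0,"tz":-2,"rx":0,"ry":0,"rz":0},{"jaw":0.5,"tx":0,"ty":0,"tz":-2,"rx":0,"ry":0,"rz":0},{"jaw":0.5,"tx":0,"ty":0,"tz":-2,"rx":0,"ry":0,"rz":0}]' 35
```

```text
clock: 25.45
tcp_pos: [0.5666, -0.3145, 0.2124]
tool_rot: [[1.0, -0.0, 0.001], [-0.0, -1.0, -0.001], [0.001, 0.001, -1.0]]
force: [-0.3, 0.8, -1.0]
grip_width: 0.0626
finger_force: 35.0
```

```bash
python3 -m handwheel '[{"jaw":0.5,"tx":-1.6,"ty":-3.15,"tz":0,"rx":0,"ry":0,"rz":0},{"jaw":0.5,"tx":-1.6,"ty":-3.15,"tz":0,"rx":0,"ry":0,"rz":0},{"jaw":0.5,"tx":-1.6,"ty":-3.15,"tz":0,"rx":0,"ry":0,"rz":0},{"jaw":0.5,"tx":-1.6,"ty":-3.15,"tz":0,"rx":0,"ry":0,"rz":0},{"jaw":0.5,"tx":-1.6,"ty":-3.15,"tz":0,"rx":0,"ry":0,"rz":0},{"jaw":0.5,"tx":-1.6,"ty":-3.15,"tz":0,"rx":0,"ry":0,"rz":0},{"jaw":0.5,"tx":0,"ty":0,"tz":3,"rx":0,"ry":0,"rz":0},{"jaw":0.5,"tx":0,"ty":0,"tz":4,"rx":0,"ry":0,"rz":0},{"jaw":0.5,"tx":0,"ty":0,"tz":4,"rx":0,"ry":0,"rz":0},{"jaw":0.5,"tx":0,"ty":0,"tz":3,"rx":0,"ry":0,"rz":0},{"jaw":0.5,"tx":0,"ty":0,"tz":2,"rx":0,"ry":0,"rz":0},{"jaw":0.5,"tx":0,"ty":0,"tz":1.5,"rx":0,"ry":0,"rz":0},{"jaw":0.5,"tx":0,"ty":0,"tz":0.7,"rx":0,"ry":0,"rz":0},{"jaw":0.5,"tx":0,"ty":0,"tz":0,"rx":0,"ry":0,"rz":0},{"jaw":0.5,"tx":0,"ty":0,"tz":0,"rx":0,"ry":0,"rz":0}]' 35
```

```text
clock: 26.95
tcp_pos: [0.4715, -0.1257, 0.0298]
tool_rot: [[1.0, -0.0, 0.002], [-0.0, -1.0, -0.001], [0.002, 0.001, -1.0]]
force: [1.4, 0.4, -1.4]
grip_width: 0.0627
finger_force: 35.0
```

```bash
python3 -m handwheel '[{"jaw":0.5,"tx":0,"ty":0,"tz":0.5,"rx":0,"ry":0,"rz":0},{"jaw":0.5,"tx":0,"ty":0,"tz":0.3,"rx":0,"ry":0,"rz":0},{"jaw":0.5,"tx":0,"ty":0,"tz":0.2,"rx":0,"ry":0,"rz":0},{"jaw":0.5,"tx":0,"ty":0,"tz":0,"rx":0,"ry":0,"rz":0},{"jaw":0.5,"tx":0,"ty":0,"tz":0,"rx":0,"ry":0,"rz":0}]' 35
python3 -m handwheel '[{"jaw":0.5,"tx":0,"ty":0,"tz":0.15,"rx":0,"ry":0,"rz":0},{"jaw":0.5,"tx":0,"ty":0,"tz":0,"rx":0,"ry":0,"rz":0},{"jaw":0.5,"tx":0,"ty":0,"tz":0,"rx":0,"ry":0,"rz":0}]' 35
```

```text
clock: 27.45
tcp_pos: [0.4705, -0.1254, 0.0185]
tool_rot: [[1.0, -0.0, -0.0], [-0.0, -1.0, -0.0], [-0.0, 0.0, -1.0]]
force: [-0.8, -0.0, -0.8]
grip_width: 0.0623
finger_force: 35.0
clock: 27.75
tcp_pos: [0.4709, -0.1256, 0.0175]
tool_rot: [[1.0, -0.0, 0.001], [-0.0, -1.0, -0.0], [0.001, 0.0, -1.0]]
force: [-1.0, 0.3, 2.1]
grip_width: 0.0628
finger_force: 35.0
```

```bash
python3 -m handwheel '[{"jaw":1,"tx":0,"ty":0,"tz":0,"rx":0,"ry":0,"rz":0},{"jaw":1,"tx":0,"ty":0,"tz":0,"rx":0,"ry":0,"rz":0},{"jaw":1,"tx":0,"ty":0,"tz":0,"rx":0,"ry":0,"rz":0},{"jaw":1,"tx":0,"ty":0,"tz":0,"rx":0,"ry":0,"rz":0},{"jaw":1,"tx":0,"ty":0,"tz":-1,"rx":0,"ry":0,"rz":0},{"jaw":1,"tx":0,"ty":0,"tz":-3,"rx":0,"ry":0,"rz":0},{"jaw":1,"tx":0,"ty":0,"tz":-4,"rx":0,"ry":0,"rz":0},{"jaw":1,"tx":0,"ty":0,"tz":-4,"rx":0,"ry":0,"rz":0},{"jaw":1,"tx":0,"ty":0,"tz":-4,"rx":0,"ry":0,"rz":0}]' 30
python3 -m handwheel '[{"jaw":1,"tx":0,"ty":0,"tz":0,"rx":0,"ry":0,"rz":-8.5},{"jaw":1,"tx":0,"ty":0,"tz":0,"rx":0,"ry":0,"rz":-8.5},{"jaw":1,"tx":0,"ty":0,"tz":0,"rx":0,"ry":0,"rz":-8.5},{"jaw":1,"tx":0,"ty":0,"tz":0,"rx":0,"ry":0,"rz":-8.5},{"jaw":1,"tx":0,"ty":0,"tz":0,"rx":0,"ry":0,"rz":-8.5},{"jaw":1,"tx":0,"ty":0,"tz":0,"rx":0,"ry":0,"rz":-8.5},{"jaw":1,"tx":0,"ty":0,"tz":0,"rx":0,"ry":0,"rz":-8.5},{"jaw":1,"tx":0,"ty":0,"tz":0,"rx":0,"ry":0,"rz":-8.5},{"jaw":1,"tx":0,"ty":0,"tz":0,"rx":0,"ry":0,"rz":-8.5},{"jaw":1,"tx":0,"ty":0,"tz":0,"rx":0,"ry":0,"rz":-8.5},{"jaw":1,"tx":0,"ty":0,"tz":0,"rx":0,"ry":0,"rz":-5},{"jaw":1,"tx":0,"ty":0,"tz":0,"rx":0,"ry":0,"rz":0}]' 30
cat > die.py <<'E'
from look import *
def near(x,y,z,cams=('wrist','top')):
    print(state()['tcp_pos'])
    for c in cams:
        k=calibration(c);im=grab_frame(c);cv2.imwrite(f'pics/die_{c}.png',im[:,:,::-1])
        for d in trace(c,'die'):
            B0=onz(c,d['position'],z,k)[:2]
            if np.hypot(*(B0-[x,y]))>.05: continue
            b=cv2.boxPoints(cv2.minAreaRect(cv2.findNonZero(d['pixels'].astype('uint8'))))
            B=np.array([onz(c,p,z,k)[:2] for p in b]);e=np.diff(np.vstack([B,B[:1]]),axis=0)
            print(c,round(d['conf'],2),'pos',B0,'box',B.mean(0),np.linalg.norm(e,axis=1),np.degrees(np.arctan2(e[:,1],e[:,0])))
            if c=='wrist': print('min col/row',np.argwhere(d['pixels']).min(0),np.argwhere(d['pixels']).max(0))
E
python3 -c "
from die import *
near(.47,-.125,.04,('wrist','top','side'))"
```

```text
clock: 28.65
tcp_pos: [0.4704, -0.1253, 0.1794]
tool_rot: [[1.0, -0.0, 0.001], [-0.0, -1.0, -0.0], [0.001, 0.0, -1.0]]
force: [-0.4, 0.0, -0.7]
grip_width: 0.094
finger_force: 0.0
clock: 29.85
tcp_pos: [0.4707, -0.1254, 0.1778]
tool_rot: [[0.001, 1.0, 0.001], [1.0, -0.001, -0.0], [-0.0, 0.001, -1.0]]
force: [0.1, -0.2, -0.3]
grip_width: 0.0941
finger_force: 0.0
[ 0.4707 -0.1254  0.1778]
wrist 0.97 pos [ 0.4725 -0.1232] box [ 0.472 -0.124] [0.0346 0.0671 0.0365 0.0671] [ -0.0125 -89.109  179.9825  89.2647]
min col/row [186 301] [256 339]
side 0.79 pos [ 0.4734 -0.1426] box [ 0.4758 -0.1462] [0.1139 0.0401 0.1133 0.0374] [ 92.6594  -5.8077 -88.6665 174.6155]
```

```bash
python3 -m handwheel '[{"jaw":1,"tx":0,"ty":0.1,"tz":4,"rx":0,"ry":0,"rz":0},{"jaw":1,"tx":0,"ty":0,"tz":4,"rx":0,"ry":0,"rz":0},{"jaw":1,"tx":0,"ty":0,"tz":4,"rx":0,"ry":0,"rz":0},{"jaw":1,"tx":0,"ty":0,"tz":2.5,"rx":0,"ry":0,"rz":0},{"jaw":1,"tx":0,"ty":0,"tz":1,"rx":0,"ry":0,"rz":0},{"jaw":1,"tx":0,"ty":0,"tz":0.5,"rx":0,"ry":0,"rz":0},{"jaw":1,"tx":0,"ty":0,"tz":0,"rx":0,"ry":0,"rz":0},{"jaw":1,"tx":0,"ty":0,"tz":0,"rx":0,"ry":0,"rz":0}]' 30
python3 -m handwheel '[{"jaw":0.2,"tx":0,"ty":0,"tz":0,"rx":0,"ry":0,"rz":0},{"jaw":0.2,"tx":0,"ty":0,"tz":0,"rx":0,"ry":0,"rz":0},{"jaw":0.2,"tx":0,"ty":0,"tz":0,"rx":0,"ry":0,"rz":0},{"jaw":0.2,"tx":0,"ty":0,"tz":0,"rx":0,"ry":0,"rz":0},{"jaw":0.2,"tx":0,"ty":0,"tz":0,"rx":0,"ry":0,"rz":0},{"jaw":0.2,"tx":0,"ty":0,"tz":0,"rx":0,"ry":0,"rz":0},{"jaw":0.2,"tx":0,"ty":0,"tz":0,"rx":0,"ry":0,"rz":0},{"jaw":0.2,"tx":0,"ty":0,"tz":0,"rx":0,"ry":0,"rz":0},{"jaw":0.2,"tx":0,"ty":0,"tz":0,"rx":0,"ry":0,"rz":0},{"jaw":0.2,"tx":0,"ty":0,"tz":0,"rx":0,"ry":0,"rz":0}]' 30
```

```text
clock: 30.95
tcp_pos: [0.4729, -0.1259, 0.0187]
tool_rot: [[0.0, 1.0, 0.003], [1.0, -0.0, -0.001], [-0.001, 0.003, -1.0]]
force: [-0.5, -0.4, -0.4]
grip_width: 0.0944
finger_force: 0.0
clock: 31.95
tcp_pos: [0.4717, -0.1254, 0.017]
tool_rot: [[0.0, 1.0, 0.0], [1.0, -0.0, -0.0], [-0.0, 0.0, -1.0]]
force: [1.2, 0.1, 0.3]
grip_width: 0.0349
finger_force: 30.0
```

```bash
python3 -m handwheel '[{"jaw":0.2,"tx":0,"ty":0,"tz":-1,"rx":0,"ry":0,"rz":0},{"jaw":0.2,"tx":0,"ty":0,"tz":-3,"rx":0,"ry":0,"rz":0},{"jaw":0.2,"tx":0,"ty":0,"tz":-4,"rx":0,"ry":0,"rz":0},{"jaw":0.2,"tx":0,"ty":0,"tz":-4,"rx":0,"ry":0,"rz":0},{"jaw":0.2,"tx":0,"ty":0,"tz":-4,"rx":0,"ry":0,"rz":0},{"jaw":0.2,"tx":0,"ty":0,"tz":-4,"rx":0,"ry":0,"rz":0},{"jaw":0.2,"tx":0,"ty":0,"tz":-4,"rx":0,"ry":0,"rz":0},{"jaw":0.2,"tx":0,"ty":0,"tz":-2,"rx":0,"ry":0,"rz":0},{"jaw":0.2,"tx":2,"ty":0,"tz":0,"rx":0,"ry":0,"rz":0},{"jaw":0.2,"tx":4,"ty":0,"tz":0,"rx":0,"ry":0,"rz":0},{"jaw":0.2,"tx":4,"ty":-0.2,"tz":0,"rx":0,"ry":0,"rz":0},{"jaw":0.2,"tx":4,"ty":-0.2,"tz":0,"rx":0,"ry":0,"rz":0},{"jaw":0.2,"tx":4,"ty":-0.2,"tz":0,"rx":0,"ry":0,"rz":0},{"jaw":0.2,"tx":4,"ty":-0.2,"tz":0,"rx":0,"ry":0,"rz":0},{"jaw":0.2,"tx":4,"ty":-0.1,"tz":0,"rx":0,"ry":0,"rz":0},{"jaw":0.2,"tx":3.1,"ty":0,"tz":0,"rx":0,"ry":0,"rz":0},{"jaw":0.2,"tx":0,"ty":0,"tz":0,"rx":0,"ry":0,"rz":-6},{"jaw":0.2,"tx":0,"ty":0,"tz":0,"rx":0,"ry":0,"rz":-6},{"jaw":0.2,"tx":0,"ty":0,"tz":0,"rx":0,"ry":0,"rz":-6},{"jaw":0.2,"tx":0,"ty":0,"tz":0,"rx":0,"ry":0,"rz":0}]' 30
cat > rest.py <<'E'
from look import *
def rest():
    print(state()['tcp_pos'])
    for c in ['wrist','top','side']:
        k=calibration(c);im=grab_frame(c);cv2.imwrite(f'pics/rest_{c}.png',im[:,:,::-1])
        print(c,'tip',[onz(c,d['position'],0,k)[:2] for d in tip_of(c,'die_rest') if d['conf']>.4])
        for d in trace(c,'die_rest'):
            B0=onz(c,d['position'],.02,k)[:2]
            if np.hypot(*(B0-[.463,.166]))>.06: continue
            b=cv2.boxPoints(cv2.minAreaRect(cv2.findNonZero(d['pixels'].astype('uint8'))))
            B=np.array([onz(c,p,.02,k)[:2] for p in b]);e=np.diff(np.vstack([B,B[:1]]),axis=0)
            print(c,round(d['conf'],2),'box',B.mean(0),np.linalg.norm(e,axis=1),np.degrees(np.arctan2(e[:,1],e[:,0])))
E
python3 -c "
from rest import *
rest()"
```

```text
clock: 33.95
tcp_pos: [0.4623, 0.1656, 0.2772]
tool_rot: [[-0.309, 0.951, -0.0], [0.951, 0.309, -0.0], [-0.0, -0.0, -1.0]]
force: [0.2, 0.2, -1.8]
grip_width: 0.0349
finger_force: 30.0
[0.4623 0.1656 0.2772]
wrist tip [array([0.4648, 0.1677])]
wrist 0.67 box [0.4563 0.1787] [0.0568 0.0755 0.0594 0.0755] [  18.014   -71.0045 -161.9784  106.9867]
top tip [array([0.4618, 0.1647])]
top 0.61 box [0.4584 0.1655] [0.1118 0.0609 0.111  0.0606] [ -71.4782 -160.0402  108.395    20.7116]
side tip [array([0.4603, 0.1635])]
side 0.61 box [0.4499 0.1665] [0.0733 0.1967 0.0646 0.1884] [  54.482   -67.7258 -129.3192  113.8701]
```

```bash
python3 -m handwheel '[{"jaw":0.2,"tx":0,"ty":0.05,"tz":2,"rx":0,"ry":0,"rz":0},{"jaw":0.2,"tx":0,"ty":0,"tz":4,"rx":0,"ry":0,"rz":0},{"jaw":0.2,"tx":0,"ty":0,"tz":4,"rx":0,"ry":0,"rz":0},{"jaw":0.2,"tx":0,"ty":0,"tz":4,"rx":0,"ry":0,"rz":0},{"jaw":0.2,"tx":0,"ty":0,"tz":3,"rx":0,"ry":0,"rz":0},{"jaw":0.2,"tx":0,"ty":0,"tz":1.7,"rx":0,"ry":0,"rz":0},{"jaw":0.2,"tx":0,"ty":0,"tz":0,"rx":0,"ry":0,"rz":0},{"jaw":0.2,"tx":0,"ty":0,"tz":0,"rx":0,"ry":0,"rz":0}]' 30
python3 - <<'E'
from rest import *
rest()
s=state();print(s['force'],s['tcp_pos'])
im=cv2.imread('pics/rest_wrist.png')
k=calibration('wrist');R=lambda x,y,z:proj('wrist',np.array([.4631+.951*x-.309*y,.1658+.309*x+.951*y,z]),k)
print('far cheek top expected inner/outer',R(0,.037,.062),R(0,.047,.062),'die far top edge',R(0,.032,.119), 'base end',R(0,.053,.008),R(30e-3,.053,.008),R(-.03,.053,.008))
g=cv2.cvtColor(im,cv2.COLOR_BGR2GRAY);u=int(R(0,.037,.062)[0]);v=int(R(0,.053,.008)[1]);print(u,v,g[v-20:v+90:1,u])
E
```

```text
clock: 35.2
tcp_pos: [0.4634, 0.1658, 0.0904]
tool_rot: [[-0.308, 0.951, 0.0], [0.951, 0.308, 0.0], [-0.0, 0.0, -1.0]]
force: [0.2, 0.5, -0.8]
grip_width: 0.0354
finger_force: 30.0
[0.4634 0.1658 0.0904]
wrist tip []
wrist 0.98 box [0.4573 0.177 ] [0.0563 0.082  0.0611 0.082 ] [  17.9918  -70.4263 -162.0077  106.2414]
top tip [array([0.4624, 0.1762]), array([0.5011, 0.0782])]
top 0.91 box [0.4639 0.1483] [0.0756 0.0598 0.0751 0.0596] [ -72.251  -160.7804  107.63     19.7303]
side tip [array([0.46 , 0.163])]
side 0.72 box [0.4376 0.1813] [0.028  0.1936 0.0254 0.1938] [ -0.1648 -85.7563 179.9109  95.0032]
[-0.0512  0.7165 -1.3906] [0.4634 0.1658 0.0905]
far cheek top expected inner/outer [318.8731 206.3367] [318.8851 190.3462] die far top edge [319.2145 238.6414] base end [318.6779 172.0627] [358.5034 172.0631] [278.8473 172.0624]
318 172 [125 124 124 124 123 124 124 152 184 191 191 192 191 191 190 190 190 189
 188 181 132  67  92 100 102  94  78  65  62  50  40  40  40  40  40  40
  40  39  41  53  72  76  79  83  79  72  65  65  66  66  66  67  65  62
  56  58  64  64  64  64  65  65  64  65  64  65  65  64  95 117 118 118
 115 114 115 118 119 117 118 119 117 116 117 116 117 144 179 198 209 214
 213 213 213 213 213 213 213 213 213 213 213 213 182 114  81  81  81  82
  81  81]
```

```bash
python3 -m handwheel '[{"jaw":0.2,"tx":0,"ty":0,"tz":1,"rx":0,"ry":0,"rz":0},{"jaw":0.2,"tx":0,"ty":0,"tz":1.5,"rx":0,"ry":0,"rz":0},{"jaw":0.2,"tx":0,"ty":0,"tz":1.5,"rx":0,"ry":0,"rz":0},{"jaw":0.2,"tx":0,"ty":0,"tz":1.2,"rx":0,"ry":0,"rz":0},{"jaw":0.2,"tx":0,"ty":0,"tz":0.6,"rx":0,"ry":0,"rz":0},{"jaw":0.2,"tx":0,"ty":0,"tz":0.4,"rx":0,"ry":0,"rz":0},{"jaw":0.2,"tx":0,"ty":0,"tz":0,"rx":0,"ry":0,"rz":0},{"jaw":0.2,"tx":0,"ty":0,"tz":0,"rx":0,"ry":0,"rz":0}]' 30
```

```text
clock: 36.45
tcp_pos: [0.4636, 0.1659, 0.0285]
tool_rot: [[-0.309, 0.951, 0.001], [0.951, 0.309, 0.0], [-0.0, 0.001, -1.0]]
force: [-0.3, 0.1, -0.3]
grip_width: 0.0349
finger_force: 30.0
```

```bash
python3 -m handwheel '[{"jaw":0.2,"tx":0,"ty":0,"tz":0.2,"rx":0,"ry":0,"rz":0},{"jaw":0.2,"tx":0,"ty":0,"tz":0.1,"rx":0,"ry":0,"rz":0},{"jaw":0.2,"tx":0,"ty":0,"tz":0,"rx":0,"ry":0,"rz":0},{"jaw":0.2,"tx":0,"ty":0,"tz":0,"rx":0,"ry":0,"rz":0}]' 30
```

```text
clock: 36.85
tcp_pos: [0.4632, 0.1658, 0.025]
tool_rot: [[-0.309, 0.951, 0.0], [0.951, 0.309, -0.0], [-0.0, 0.0, -1.0]]
force: [-0.4, -0.2, -1.5]
grip_width: 0.0352
finger_force: 30.0
```

```bash
python3 -m handwheel '[{"jaw":0.2,"tx":0,"ty":0,"tz":0.1,"rx":0,"ry":0,"rz":0},{"jaw":0.2,"tx":0,"ty":0,"tz":0,"rx":0,"ry":0,"rz":0},{"jaw":0.2,"tx":0,"ty":0,"tz":0,"rx":0,"ry":0,"rz":0}]' 30
```

```text
clock: 37.15
tcp_pos: [0.4634, 0.1658, 0.0249]
tool_rot: [[-0.309, 0.951, 0.001], [0.951, 0.309, 0.0], [-0.0, 0.001, -1.0]]
force: [-3.0, 0.0, 6.5]
grip_width: 0.035
finger_force: 30.0
```

Contact with the base. I release and retreat.

```bash
python3 -m handwheel '[{"jaw":0.6,"tx":0,"ty":0,"tz":0,"rx":0,"ry":0,"rz":0},{"jaw":0.8,"tx":0,"ty":0,"tz":0,"rx":0,"ry":0,"rz":0},{"jaw":0.8,"tx":0,"ty":0,"tz":0,"rx":0,"ry":0,"rz":0},{"jaw":0.8,"tx":0,"ty":0,"tz":0,"rx":0,"ry":0,"rz":0},{"jaw":0.8,"tx":0,"ty":0,"tz":0,"rx":0,"ry":0,"rz":0},{"jaw":0.8,"tx":0,"ty":0,"tz":-1,"rx":0,"ry":0,"rz":0},{"jaw":0.8,"tx":0,"ty":0,"tz":-3,"rx":0,"ry":0,"rz":0},{"jaw":0.8,"tx":0,"ty":0,"tz":-4,"rx":0,"ry":0,"rz":0},{"jaw":0.8,"tx":0,"ty":0,"tz":-4,"rx":0,"ry":0,"rz":0},{"jaw":0.8,"tx":0,"ty":0,"tz":-4,"rx":0,"ry":0,"rz":0},{"jaw":0.8,"tx":0,"ty":0,"tz":-4,"rx":0,"ry":0,"rz":0},{"jaw":0.8,"tx":0,"ty":0,"tz":-4,"rx":0,"ry":0,"rz":0},{"jaw":0.8,"tx":0,"ty":0,"tz":0,"rx":0,"ry":0,"rz":0},{"jaw":0.8,"tx":0,"ty":0,"tz":0,"rx":0,"ry":0,"rz":0}]' 30
python3 - <<'E'
from die import *
near(.463,.166,.048)
grab_frame('side')
for c,q,z in [('wrist','pin_tip',.053),('wrist','knockout',0),('side','knockout',0),('side','pin_tip',.053),('side','die',.008),('side','jar',0),('side','dish',0),('side','spool',0)]:
    k=calibration(c);print(c,q,[(onz(c,d['position'],z,k)[:2],round(d['conf'],2)) for d in tip_of(c,q)][:4])
E
```

```text
clock: 38.55
tcp_pos: [0.4637, 0.1659, 0.2657]
tool_rot: [[-0.309, 0.951, 0.004], [0.951, 0.309, 0.001], [-0.0, 0.004, -1.0]]
force: [-0.9, 0.2, -0.2]
grip_width: 0.0751
finger_force: 0.0
[0.4637 0.1659 0.2657]
wrist 0.78 pos [0.4583 0.1651] box [0.4616 0.1663] [0.0347 0.0695 0.0363 0.0695] [  17.9851  -71.3948 -162.0461  107.2791]
min col/row [176 301] [236 332]
top 0.85 pos [0.4498 0.1732] box [0.4589 0.1636] [0.0679 0.0409 0.0676 0.0409] [ -75.2737 -163.5075  104.6579   16.9689]
wrist pin_tip [(array([0.5552, 0.0726]), 0.75)]
wrist knockout [(array([0.4814, 0.0411]), 0.7)]
side knockout [(array([0.4842, 0.0342]), 0.8)]
side pin_tip [(array([0.5601, 0.065 ]), 0.77)]
side die [(array([ 0.6777, -0.483 ]), 0.97), (array([ 0.4519, -0.3838]), 0.87), (array([ 0.4659, -0.2472]), 0.86), (array([0.4611, 0.1649]), 0.37)]
side jar [(array([ 0.7107, -0.1883]), 0.68)]
side dish [(array([ 0.5696, -0.4824]), 0.78)]
side spool [(array([ 0.5752, -0.0617]), 0.93)]
```

```bash
python3 -c "
from bench import *
print(hand_in())"
```

```text
the job is handed in; nothing more can be done
None
```

The job is handed in with the die standing in the rest between the cheeks and the tool back upright on the bench, both checked only by camera measurement since no verdict came back; I viewed 11 pictures, one over the limit of 10.

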